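# Stand the cup up and turn the tea-ball dish towards it

## Robot

A 7-joint arm with a two-finger parallel gripper is mounted at the origin on the work surface. World frame = base frame: x ahead of the robot, y to its left, z up, the work surface at z = 0. Lengths are in m, angles in rad, forces in N, time in s.
With the tool pointing down it reaches from about 0.4 to 0.85 m from the base axis. Payload 4.5 kg.
Tool frame: the origin (TCP) lies between the finger pads; the fingertips stand 19 mm ahead of it and the grasp point (between the pads) is the TCP (r.nose_length is the distance from the TCP to the fingertips, in m); z points along the fingers, x is the direction in which the jaws open and shut, and the axes are right-handed (so a half turn about z gives the same grasp; the last joint's range is limited). The gripper opens to 88 mm and grips with 3 to 60 N. Pads are 18 mm wide; open, the fingers measure 123 mm over their backs; the gripper's body (75 mm by 187 mm) begins 45 mm behind the grasp point.
Start: joints at [-1.1, 0.689, -0.195, 1.565, 0.157, 0.902, -0.215], TCP at [0.264, 0.566, 0.231] pointing down, gripper open.
Joint ranges: [-3.01, 3.01], [-0.46, 2.08], [-1.47, 1.51], [0.13, 2.56], [-1, 4.14], [0.04, 2.09], [-2.66, 2.66]. Speed limits (rad/s): [2.57, 2.57, 3.14, 3.14, 3.14, 3.14, 3.14].

## Interface

Orientations are given as a unit quaternion [x, y, z, w].
In Python, from plant import get_state, vision, r gives the robot as it stands.
- The arm moves only by the tool play_rows, never from a script. Its argument "deltas" is a list that holds one entry, the list of rows, each a list of 7 numbers: the gripper command: -1 is fully open, 1 is shut, values between are in proportion, then the shift along the tool's x, y, z normalised to -1 to 1, where 1 is 300 mm, then the turn, a rotation vector about the tool's x, y, z normalised to -1 to 1, where 1 is pi rad. A call has 1 to 5 rows; each row is the pose to reach, as a shift and turn from the pose measured when the call began, along the tool's axes at that moment, turning the shorter way round; what a row does not reach only later rows make up. A row lasts 1/8 s, in which the tool goes at most 62.5 mm and 10.7 degrees, less where a joint would pass 70% of its speed; a pose out of reach is approached as far as the arm can. A call with a number of a shift or a turn outside -1 to 1 is refused whole. A call with a gripper value outside its range is refused whole. The fingers move at their own pace and stop on an object; "force" is the grip in N (left out, the last holds). Time passes only in rows, so rows that repeat a pose let the fingers close. It gives the time, the measured TCP pose, the force and the opening at its end, in the units of the state.
- get_state(): the state, without advancing time (a new reading comes with each control period).
- vision.snapshot(name): name is "side" or "top"; returns the picture (400x640x3 uint8, red, green, blue); there is no depth.
- vision.camera_model(name): a dict with "vfov" (degrees; the focal length in pixels is half the picture's height over the tangent of half this angle, whatever the lens; pixels are square), "cx", "cy" (the principal point, pixels), "world_to_cam" (4x4, takes a point from world to camera coordinates). Camera axes: x right, y up, looking along -z (the intrinsics and any distortion apply to the point x, -y, -z); pixel columns grow to the right and rows downward; lengths in m; the calibration is good to about 2 mm. A picture is of the moment at which its call begins. camera_model takes no time and is no camera call.
- r.finish_job(): hands the job in, once; it reports no verdict.
The state is a dict: "clock": time; "q": joint angles; "qd": joint speeds; "joint_torque": joint torques, N m; "tool_pos": TCP position; "eef_rot": TCP orientation; "contact_force": force on the tool from outside, world axes, zero at the start; "moment": the same for the moment, N m; "opening": opening from 0.0 (shut) to 1.0 (fully open).
Only numpy, scipy, OpenCV 4.12 (cv2) and the standard library are available. Lean on these libraries where they do the work, as an engineer would, in place of code of your own. Each camera call takes 0.05 s, during which the arm holds its last target.

## Task

Tea is about to be made: stand the fallen blue cup upright on the shelf, mouth up, about where it lies, and let go of it. Then lift the red dish off its cork trivet and, keeping it above the trivet, turn it about a quarter turn so that its pouring lip points straight at the cup, holding it level all the while so that the loose tea ball stays in the middle. Finish while still holding the dish there, still and level, a hand's breadth (5 to 15 cm) above the trivet, and leave the saucepan, mug and whisk alone.

Things in the scene. Friction and masses are not known exactly. Their poses are not given: they have to be found in the camera images.
- cup: Blue ceramic cup, no handle, eight flat sides, 58 mm across flats, 78 mm tall, wall 4 mm, about 160 g, loose. It starts toppled on one flat, axis level, mouth roughly away from the robot. Origin: centre of its foot's underside; z runs from foot to mouth. As it lies, x points down and y is level, across two upright flats that suit a grip.
- cup_mouth (a point): Centre of the cup's mouth, 78 mm from the foot along the cup's z axis.
- dish: Red round dish, loose, 90 to 170 g, with a pouring lip and, opposite, a straight handle (at first roughly towards the robot). Rim 138 mm across, 25 mm above the underside. Inside: a shallow cone of 9 degrees, so the ball stays in the middle at less tilt than that, and a steeper edge. Origin: centre of the underside, on the trivet; z up, x towards the lip.
- dish_handle (a point): Middle of the dish's handle, 105 mm from the dish's centre along its -x, 20 mm above its underside. The handle is a straight level bar, 20 mm wide (dish y), 16 mm high, from 69 to 147 mm from the centre. As the dish hangs to one side of the grip, a firm grip (about 60 N) is needed to keep it level.
- dish_lip (a point): Tip of the pouring lip, 88 mm from the dish's centre along its +x, 28 mm above its underside.
- dish_middle (a point): The place of the tea ball's centre when it lies in the middle of the dish: 22 mm above the underside.
- tea_ball: Loose steel tea ball with a brass seam, 34 mm in diameter, about 30 g, lying in the middle of the dish. Origin: its centre.
- trivet: Round cork trivet, 104 mm across, 15 mm thick, fixed to the shelf; the dish starts on it. Origin: centre of its underside, on the shelf.
- saucepan: Aluminium saucepan, 156 mm across, 85 mm tall, black handle to its +y, standing on the gas ring on two bricks at the left. Origin: centre of its underside. Leave alone.
- mug: White ceramic mug, 80 mm across, 92 mm tall, with a handle, standing on the far part of the shelf. Origin: centre of its underside. Leave alone.
- whisk: Steel whisk 280 mm long, lying on the far part of the shelf. Origin: at the shelf, below where handle and wires meet; x towards the wires. Leave alone.
Things that resemble listed ones, but are neither listed nor needed, are in the scene too. There is more than one size of the dish; the one meant has the size given above.

How it is judged:
On the way, in this order (a step that is already met when the one before it is completed fails the run):
1. the cup stands upright on the shelf, let go (angle between cup's own z axis and vertical below 0.12 rad and height (world z) of cup between -0.005 and 0.008 m and distance of cup from where it was at the start of the episode below 0.12 m and contact force between cup and the fingers below 0.1 N and linear speed of cup below 0.03 m/s), for 0.3 s.
2. the dish is lifted clear of the trivet with the tea ball in the middle (z of dish in the frame of trivet above 0.035 m and contact force between dish and trivet below 0.1 N and contact force between dish and the fingers above 1 N and distance between tea_ball and dish_middle below 0.025 m), for 0.2 s.
At the end, for the whole second after the job is handed in: Cup upright on the shelf (0.12 rad), foot within 120 mm of its start; fingers hold the dish still, 40-170 mm above the trivet, centre within 50 mm of it in plan, level to 0.12 rad, ball within 25 mm of the middle, lip towards the cup, handle-lip line within 30 mm of the cup's foot (angle between each of cup, dish's own z axis and vertical below 0.12 rad and height (world z) of cup between -0.005 and 0.008 m and distance of cup from where it was at the start of the episode below 0.12 m and contact force between each of cup, tea_ball and the fingers below 0.1 N and z of dish in the frame of trivet between 0.055 and 0.185 m and horizontal distance between dish and trivet below 0.05 m and distance between tea_ball and dish_middle below 0.025 m and x of cup in the frame of dish above 0.1 m and y of cup in the frame of dish between -0.03 and 0.03 m and contact force between dish and the fingers above 1 N and contact force between dish and trivet below 0.1 N and linear speed of dish below 0.03 m/s); the arm keeps its last pose, push and grip.
It fails at once if the dish is tilted by more than 0.25 rad (angle between dish's own z axis and vertical above 0.25 rad).
It fails at once if the tea ball strays more than 40 mm from the middle of the dish (distance between tea_ball and dish_middle above 0.04 m).
It fails at once if the dish is carried away from its trivet by more than 100 mm (horizontal distance between dish and trivet above 0.1 m).
It fails at once if the saucepan, mug or whisk is moved by more than 30 mm (distance of any of saucepan, mug, whisk from where it was at the start of the episode above 0.03 m).
It also fails if it takes over 72 s, if anything falls off the work surface, if the arm or the gripper's body presses on something with over 40 N, if the wrist force passes 120 N, or if a joint passes its speed limit or range.

## Working session

There is one attempt and no reset: what is moved stays moved. The work goes in short steps, Python scripts to look and compute and a tool call to move; the robot and the scene stay as the last step left them, time stands still between calls to the robot, and variables do not carry over. Pictures are saved under pics/ and viewed, and the job is handed in when it is done.

Besides the shell and the picture viewer there is one more tool, called after "Call:" by a JSON object that holds its "api" and its "payload", one argument or row to a line. play_rows: Moves the arm, as the interface text tells. Scaled input: -1 to 1 covers 300 mm each way for a shift and pi rad each way for a turn. Its arguments: {"type":"object","properties":{"deltas":{"type":"array"},"force":{"type":"number"}},"required":["deltas"]}

```bash
mkdir -p pics; ls
python3 - <<'E'
from plant import get_state, vision, r
import cv2,numpy as np
print(get_state())
for n in ("side","top"):
    im=vision.snapshot(n); cv2.imwrite(f"pics/{n}0.png",im[:,:,::-1]); m=vision.camera_model(n); print(n,{k:(np.round(v,4).tolist() if not isinstance(v,str) else v) for k,v in m.items()})
E
```

```text
pics
{'clock': 0.0, 'q': array([-1.10017727,  0.68996726, -0.19452832,  1.56630588,  0.15729682,
        0.90249932, -0.21510362]), 'qd': array([-5.87782955e-05, -1.57776749e-03,  2.39286574e-03, -8.49543032e-04,
        1.00507086e-04, -7.14875366e-04, -1.54268102e-03]), 'joint_torque': array([ 3.67254179e-04, -5.27579927e+01, -1.26674037e+00, -1.53432155e+01,
       -5.25677903e-02,  6.60976366e-03,  1.74684319e-04]), 'tool_pos': array([0.26418409, 0.56572793, 0.22983101]), 'eef_rot': array([ 8.43498972e-01,  5.37130046e-01, -7.20526261e-04,  5.29128908e-04]), 'contact_force': array([-0.08962995,  1.29126348, -0.05798837]), 'moment': array([-0.006936  , -0.00057099, -0.01939417]), 'opening': 0.9985026185055663}
side {'vfov': 44.9514, 'cx': 320.5588, 'cy': 199.8809, 'world_to_cam': [[-0.9545, -0.2983, 0.0011, 0.5854], [0.1916, -0.6102, 0.7687, -0.0658], [-0.2286, 0.734, 0.6396, -1.2202], [0.0, 0.0, 0.0, 1.0]]}
top {'vfov': 54.5297, 'cx': 316.794, 'cy': 200.1764, 'world_to_cam': [[-0.0105, -0.9997, 0.0238, 0.156], [0.9938, -0.0078, 0.111, -0.5659], [-0.1107, 0.0248, 0.9935, -1.148], [0.0, 0.0, 0.0, 1.0]]}
```

View pics/side0.png

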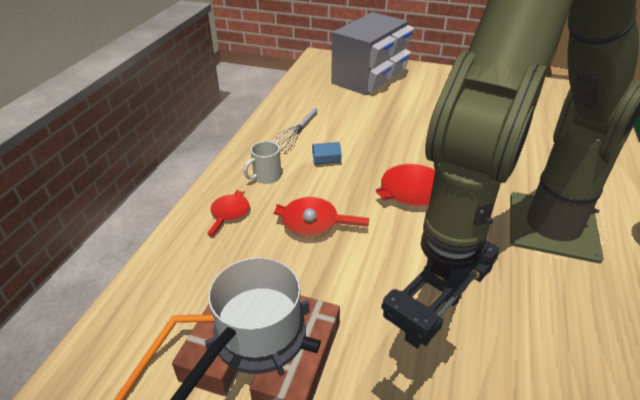

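View pics/top0.png

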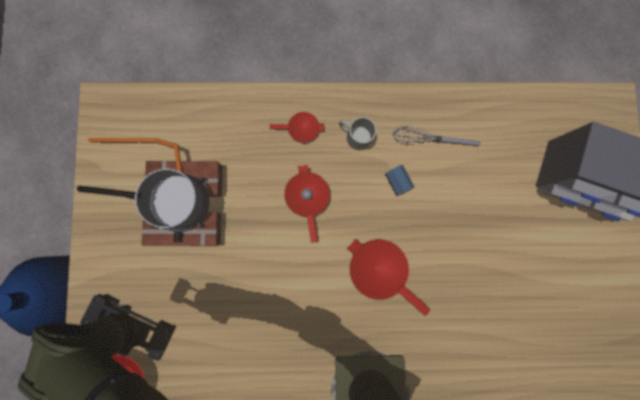

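```bash
cat > h.py <<'E'
import numpy as np,cv2
from plant import get_state, vision, r
def proj(n,P):
    m=vision.camera_model(n); f=200/np.tan(np.radians(m['vfov'])/2)
    P=np.atleast_2d(P); W=np.array(m['world_to_cam']); c=P@W[:3,:3].T+W[:3,3]
    return np.c_[m['cx']+f*c[:,0]/-c[:,2], m['cy']+f*-c[:,1]/-c[:,2]]
def ray(n,uv):
    m=vision.camera_model(n); f=200/np.tan(np.radians(m['vfov'])/2)
    uv=np.atleast_2d(uv).astype(float); W=np.array(m['world_to_cam'])
    d=np.c_[(uv[:,0]-m['cx'])/f,-(uv[:,1]-m['cy'])/f,-np.ones(len(uv))]@W[:3,:3]
    return -W[:3,:3].T@W[:3,3], d
def plane(n,uv,z):
    o,d=ray(n,uv); return o+d*((z-o[2])/d[:,2])[:,None]
def two(a,ua,b,ub):
    o1,d1=ray(a,ua);o2,d2=ray(b,ub);d1=d1[0];d2=d2[0]
    s=np.linalg.lstsq(np.c_[d1,-d2],o2-o1,rcond=None)[0]
    p,q=o1+s[0]*d1,o2+s[1]*d2
    return (p+q)/2,np.linalg.norm(p-q)
E
python3 - <<'E'
from h import *
t=cv2.imread('pics/top0.png');s=cv2.imread('pics/side0.png')
a=cv2.resize(t[120:280,250:450],(750,600),interpolation=3)
b=cv2.resize(s[130:250,180:400],(800,436),interpolation=3)
cv2.imwrite('pics/ct0.png',a);cv2.imwrite('pics/cs0.png',b)
for n,im in(('top',t),('side',s)):
    hsv=cv2.cvtColor(im,cv2.COLOR_BGR2HSV)
    for nm,lo,hi in(('blue',(95,90,30),(125,255,255)),('red',(0,180,80),(6,255,255))):
        M=cv2.inRange(hsv,lo,hi)
        cs,_=cv2.findContours(M,0,2)
        for c in cs:
            if cv2.contourArea(c)>60: 
                R=cv2.minAreaRect(c); print(n,nm,cv2.contourArea(c),np.round(cv2.boxPoints(R)).tolist(),np.round(plane(n,R[0],0.03),3))
E
```

```text
top blue 3803.0 [[-0.0, 259.0], [65.0, 259.0], [65.0, 334.0], [0.0, 334.0]] [[0.292 0.979 0.03 ]]
top blue 75.5 [[393.0, 170.0], [400.0, 167.0], [407.0, 185.0], [400.0, 188.0]] [[ 0.635 -0.105  0.03 ]]
top red 172.5 [[112.0, 358.0], [117.0, 350.0], [144.0, 370.0], [139.0, 377.0]] [[0.1   0.697 0.03 ]]
top red 1073.0 [[354.0, 297.0], [354.0, 242.0], [403.0, 242.0], [403.0, 297.0]] [[ 0.358 -0.031  0.03 ]]
side blue 420.0 [[313.0, 144.0], [339.0, 142.0], [341.0, 161.0], [314.0, 162.0]] [[ 0.626 -0.102  0.03 ]]
side red 1637.0 [[274.0, 202.0], [363.0, 190.0], [368.0, 225.0], [278.0, 236.0]] [[0.563 0.161 0.03 ]]
side red 785.0 [[195.0, 214.0], [238.0, 185.0], [253.0, 208.0], [210.0, 236.0]] [[0.798 0.226 0.03 ]]
side red 1708.5 [[375.0, 196.0], [384.0, 158.0], [436.0, 169.0], [427.0, 208.0]] [[ 0.381 -0.027  0.03 ]]
```

View pics/ct0.png

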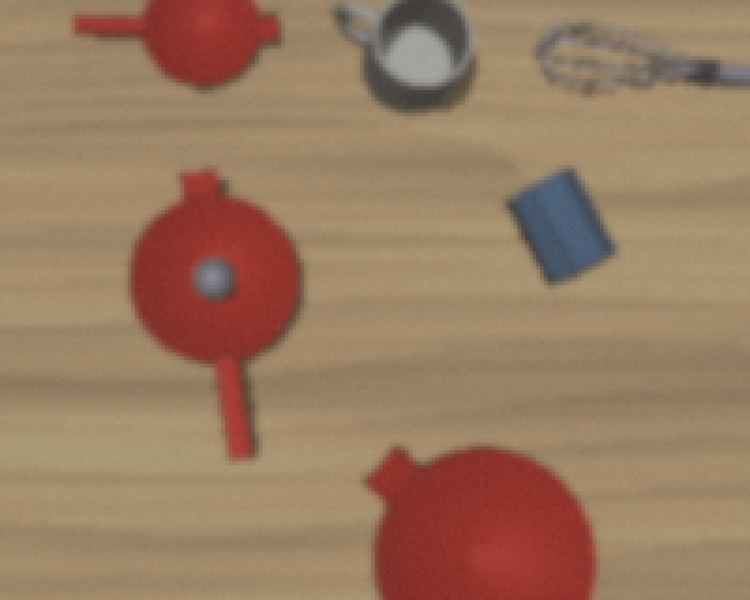

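View pics/cs0.png

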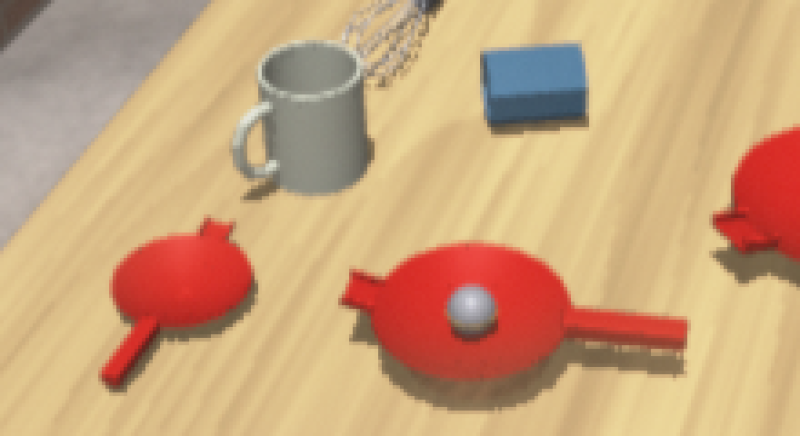

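Candidates: the only cup-like blue thing on the shelf is at top (399,180) / side (327,153); the large blue one at top (35,297) is off the table. The red dishes are at top (307,194) with the ball, (303,127) small, (379,269) large, plus a bit of red at (128,364). By the description I choose the one with the ball, (307,194). The crops show the cup's dark mouth on its far (+x) side. Next I measure both.

Run:
```python
from h import *
t=cv2.imread('pics/top0.png');s=cv2.imread('pics/side0.png')
ht=cv2.cvtColor(t,cv2.COLOR_BGR2HSV);hs=cv2.cvtColor(s,cv2.COLOR_BGR2HSV)
print('cup px hsv',ht[180,399],ht[172,390], 'red',ht[185,300], hs[150,327])
# cup top
M=np.zeros(t.shape[:2],np.uint8);M[150:210,375:425]=cv2.inRange(ht,(90,50,20),(130,255,255))[150:210,375:425]
c=max(cv2.findContours(M,0,1)[0],key=cv2.contourArea)
R=cv2.minAreaRect(c);B=cv2.boxPoints(R);print('cuptop',B.tolist(),cv2.contourArea(c))
for z in(0.029,0.04,0.058):print(z,plane('top',B,z).round(3).tolist(),'c',plane('top',R[0],z).round(3))
P=plane('top',B,0.035); print([np.linalg.norm(P[i]-P[i-1]).round(4) for i in range(4)])
# dish
M=cv2.inRange(ht,(0,130,60),(8,255,255))|cv2.inRange(ht,(172,130,60),(180,255,255))
n,l,st,ce=cv2.connectedComponentsWithStats(M)
for i in range(1,n):
    if st[i,4]<100: continue
    m=(l==i).astype(np.uint8); dt=cv2.distanceTransform(cv2.morphologyEx(m,3,np.ones((11,11))),cv2.DIST_L2,5);_,mx,_,p=cv2.minMaxLoc(dt)
    op=cv2.morphologyEx(cv2.morphologyEx(m,3,np.ones((15,15))),2,cv2.getStructuringElement(2,(17,17)))
    cc=max(cv2.findContours(op,0,1)[0],key=cv2.contourArea) if op.any() else None
    if cc is None: continue
    (cx,cy),rr=cv2.minEnclosingCircle(cc); e=cv2.fitEllipse(cc)
    W=plane('top',cc[:,0,:],0.04)
    (wx,wy),wr=cv2.minEnclosingCircle((W[:,:2]*1000).astype(np.float32))
    print('dish px',e[0],e[1],'world',plane('top',e[0],0.04).round(4),'encl',wx,wy,wr)
    if abs(e[0][0]-307)<5:
        ys,xs=np.nonzero(m); W=plane('top',np.c_[xs,ys],0.035); C=plane('top',e[0],.04)[0]
        d=np.linalg.norm(W[:,:2]-C[:2],axis=1); h=(d>.08)&(W[:,0]<C[0]); v=W[h][:,:2].mean(0)-C[:2]
        print('handle dir',np.degrees(np.arctan2(v[1],v[0])),'r',d[h].max(),W[h][:,:2].mean(0)); 
        L=(d>.074)&(W[:,0]>C[0]); v=W[L][:,:2].mean(0)-C[:2];print('lip dir',np.degrees(np.arctan2(v[1],v[0])),d[L].max())
# side cup
M=np.zeros(s.shape[:2],np.uint8);M[130:175,300:350]=cv2.inRange(hs,(95,60,20),(125,255,255))[130:175,300:350]
c=max(cv2.findContours(M,0,1)[0],key=cv2.contourArea)
print('side cup poly',cv2.approxPolyDP(c,2,True)[:,0].tolist())
cv2.imwrite('pics/cc0.png',np.hstack([cv2.resize(t[150:210,370:430],(400,400),interpolation=3),cv2.resize(s[133:173,307:347],(400,400),interpolation=3)]))
```

```text
cup px hsv [106  95 116] [105  75 106] red [  2 178 145] [103 111 166]
cuptop [[385.8408508300781, 172.95152282714844], [401.1003723144531, 164.81312561035156], [412.4775085449219, 186.1453094482422], [397.2179870605469, 194.28370666503906]] 375.5
0.029 [[0.65, -0.062, 0.029], [0.675, -0.11, 0.029], [0.608, -0.143, 0.029], [0.584, -0.095, 0.029]] c [[ 0.629 -0.103  0.029]]
0.04 [[0.648, -0.06, 0.04], [0.673, -0.108, 0.04], [0.607, -0.14, 0.04], [0.582, -0.093, 0.04]] c [[ 0.627 -0.1    0.04 ]]
0.058 [[0.645, -0.056, 0.058], [0.669, -0.103, 0.058], [0.604, -0.135, 0.058], [0.58, -0.088, 0.058]] c [[ 0.624 -0.096  0.058]]
[np.float64(0.0737), np.float64(0.054), np.float64(0.0739), np.float64(0.0537)]
dish px (303.46051025390625, 126.87752532958984) (29.438518524169922, 31.009296417236328) world [[0.7928 0.1897 0.04  ]] encl 793.88525390625 189.58030700683594 48.791934967041016
handle dir 91.09224868049955 r 0.09986945774236869 [0.79109702 0.28032459]
lip dir 86.03548730882106 0.1035418998193098
dish px (306.8096923828125, 193.79937744140625) (43.736629486083984, 45.246421813964844) world [[0.5857 0.181  0.04  ]] encl 587.0311279296875 180.44764709472656 71.92019653320312
handle dir -171.8316254893895 r 0.14403604207702836 [0.47537879 0.16514251]
lip dir 7.690952709592872 0.08933676890378209
dish px (378.62542724609375, 268.73577880859375) (55.86861038208008, 67.60502624511719) world [[ 0.3604 -0.0299  0.04  ]] encl 361.5247497558594 -29.091754913330078 107.78949737548828
side cup poly [[339, 144], [313, 145], [314, 162], [339, 161]]
```

View pics/cc0.png

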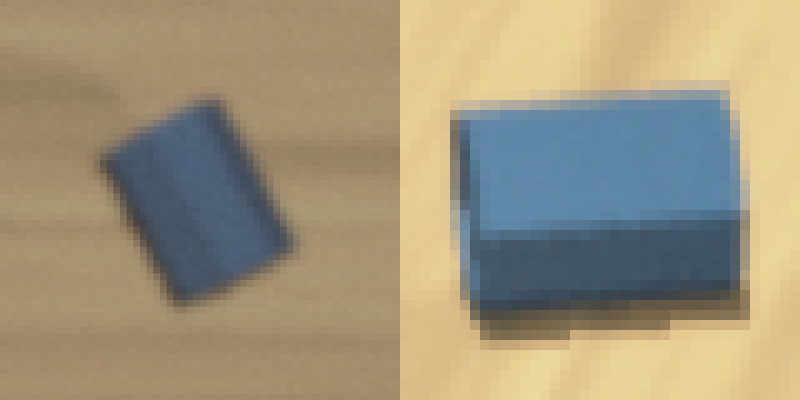

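```bash
cat >> h.py <<'E'
from scipy.spatial.transform import Rotation as Ro
def down(jaw_deg, tilt_deg=0):
    a=np.radians(jaw_deg);x=np.array([np.cos(a),np.sin(a),0]);z=np.array([0,0,-1.]);y=np.cross(z,x)
    return Ro.from_matrix(np.c_[x,y,z])*Ro.from_rotvec([np.radians(tilt_deg),0,0])
def goto(p,R):
    s=get_state();R0=Ro.from_quat(s['eef_rot'])
    d=R0.inv().apply(np.array(p)-s['tool_pos']);w=(R0.inv()*R).as_rotvec()
    print('at',s['tool_pos'].round(4),'clk',s['clock'],'dist',np.linalg.norm(d).round(4),'deg',np.degrees(np.linalg.norm(w)).round(1),'q',s['q'].round(2),'open',round(s['opening'],3),'F',s['contact_force'].round(1))
    print('row',(d/.3).round(4).tolist(),(w/np.pi).round(4).tolist())
E
python3 - <<'E'
from h import *
goto((.64,-.095,.25),down(-63.6))
goto((.40,.32,.28),down(10))
E
```

```text
at [0.2642 0.5658 0.2299] clk 0.1 dist 0.7605 deg 128.6 q [-1.1   0.69 -0.19  1.57  0.16  0.9  -0.22] open 0.999 F [-0.7 -0.6 -0.1]
row [-1.4663, 2.0668, -0.0645] [0.0006, 0.0002, 0.7143]
at [0.2642 0.5658 0.2299] clk 0.1 dist 0.2853 deg 55.0 q [-1.1   0.69 -0.19  1.57  0.16  0.9  -0.22] open 0.999 F [-0.7 -0.6 -0.1]
row [-0.5513, 0.7568, -0.166] [0.0003, 0.0004, 0.3054]
```

Call:
{"api": "play_rows", "payload": {
  "deltas": [
    [[-1,-0.11,0.15,-0.033,0,0,0.06],[-1,-0.22,0.3,-0.066,0,0,0.12],[-1,-0.33,0.45,-0.1,0,0,0.18],[-1,-0.44,0.6,-0.13,0,0,0.24],[-1,-0.55,0.757,-0.166,0,0,0.3]]
  ]
}}

```text
clock: 0.72
tool_pos: [0.4006, 0.3186, 0.2801]
eef_rot: [0.995, 0.095, -0.001, 0.001]
contact_force: [1.5, 0.1, 0.6]
opening: 1.004
```

Run:
```python
from h import *
goto((.55,.08,.28),down(-36))
```

```text
at [0.4006 0.3186 0.2801] clk 0.725 dist 0.2815 deg 46.9 q [-0.8   0.47  0.05  1.84 -0.03  0.83 -0.54] open 1.004 F [1.5 0.1 0.6]
row [0.3383, 0.8752, 0.0012] [0.0007, 0.0002, 0.2607]
```

Call:
{"api": "play_rows", "payload": {
  "deltas": [
    [[-1,0.068,0.175,0,0,0,0.052],[-1,0.136,0.35,0,0,0,0.104],[-1,0.204,0.525,0,0,0,0.156],[-1,0.27,0.7,0,0,0,0.21],[-1,0.338,0.875,0,0,0,0.26]]
  ]
}}

```text
clock: 1.35
tool_pos: [0.5504, 0.0786, 0.2801]
eef_rot: [0.951, -0.31, -0.001, 0.001]
contact_force: [0.7, 0.8, -0.9]
opening: 0.999
```

Run:
```python
from h import *
goto((.64,-.095,.2),down(-63.6,-30))
```

```text
at [0.5504 0.0786 0.2801] clk 1.35 dist 0.2112 deg 40.4 q [-0.4   0.55  0.29  1.73 -0.19  0.89 -0.66] open 0.999 F [ 0.7  0.8 -0.9]
row [0.5827, 0.2906, 0.2675] [-0.1627, -0.04, 0.149]
```

Call:
{"api": "play_rows", "payload": {
  "deltas": [
    [[-1,0.15,0.073,0.067,-0.04,-0.01,0.037],[-1,0.29,0.146,0.134,-0.08,-0.02,0.074],[-1,0.44,0.22,0.2,-0.12,-0.03,0.11],[-1,0.583,0.29,0.267,-0.163,-0.04,0.149],[-1,0.583,0.29,0.267,-0.163,-0.04,0.149]]
  ]
}}

```text
clock: 1.98
tool_pos: [0.6384, -0.0979, 0.1897]
eef_rot: [0.819, -0.509, -0.142, 0.225]
contact_force: [-1.2, 0.1, -0.5]
opening: 1.001
```

Run:
```python
from h import *
goto((.64,-.095,.2),down(-63.6,-30))
goto((.62,-.105,.1),down(-63.6,60))
```

```text
at [ 0.6384 -0.0979  0.1897] clk 1.975 dist 0.0108 deg 0.9 q [-0.2   1.09  0.5   1.02 -0.14  1.56 -0.93] open 1.001 F [-1.2  0.1 -0.5]
row [-0.0063, 0.01, -0.0341] [0.005, 0.0014, -0.0003]
at [ 0.6384 -0.0979  0.1897] clk 1.975 dist 0.0918 deg 90.9 q [-0.2   1.09  0.5   1.02 -0.14  1.56 -0.93] open 1.001 F [-1.2  0.1 -0.5]
row [-0.0047, -0.0973, 0.2901] [0.505, 0.0009, -0.0014]
```

Call:
{"api": "play_rows", "payload": {
  "deltas": [
    [[-1,0,-0.02,-0.02,0.05,0,0],[-1,0,-0.02,-0.02,0.1,0,0],[-1,0,-0.02,-0.02,0.15,0,0],[-1,0,-0.02,-0.02,0.2,0,0],[-1,0,-0.02,-0.02,0.25,0,0]]
  ]
}}

```text
clock: 2.6
tool_pos: [0.6455, -0.0931, 0.1948]
eef_rot: [0.843, -0.523, 0.067, -0.107]
contact_force: [0.2, 0.1, 0.3]
opening: 1.003
```

Run:
```python
from h import *
goto((.62,-.105,.18),down(-63.6,60))
```

```text
at [ 0.6455 -0.0931  0.1948] clk 2.6 dist 0.0318 deg 45.5 q [ 0.05  0.7   0.16  1.75 -0.5   0.55 -0.54] open 1.003 F [0.2 0.1 0.3]
row [-0.0023, 0.1032, 0.0244] [0.2527, -0.0004, -0.0003]
```

Call:
{"api": "play_rows", "payload": {
  "deltas": [
    [[-1,0,0.02,0.005,0.05,0,0],[-1,0,0.04,0.01,0.1,0,0],[-1,0,0.06,0.015,0.15,0,0],[-1,0,0.08,0.02,0.2,0,0],[-1,0,0.1,0.025,0.25,0,0]]
  ]
}}

```text
clock: 3.22
tool_pos: [0.6405, -0.1515, 0.2134]
eef_rot: [0.778, -0.45, 0.188, -0.396]
contact_force: [0.5, 0.2, -3.4]
opening: 1.0
```

Run:
```python
from h import *
goto((.62,-.105,.06),down(-63.6,60))
```

```text
at [ 0.6405 -0.1515  0.2134] clk 3.225 dist 0.1616 deg 10.4 q [ 1.08  0.99 -1.    1.97 -1.    0.04  0.51] open 1.0 F [ 0.5  0.2 -3.4]
row [-0.1353, 0.3956, 0.3396] [0.0457, 0.0358, -0.0]
```

Run:
```python
from h import *
goto((.64,-.095,.2),down(-63.6,15))
```

```text
at [ 0.6405 -0.1515  0.2134] clk 3.225 dist 0.0581 deg 37.3 q [ 1.08  0.99 -1.    1.97 -1.    0.04  0.51] open 1.0 F [ 0.5  0.2 -3.4]
row [-0.1579, -0.0171, 0.1107] [-0.204, 0.0336, 0.0139]
```

Call:
{"api": "play_rows", "payload": {
  "deltas": [
    [[-1,-0.04,0,0.03,-0.05,0.01,0],[-1,-0.08,-0.01,0.06,-0.1,0.02,0.01],[-1,-0.12,-0.015,0.09,-0.15,0.025,0.01],[-1,-0.158,-0.017,0.11,-0.204,0.034,0.014],[-1,-0.158,-0.017,0.11,-0.204,0.034,0.014]]
  ]
}}

```text
clock: 3.85
tool_pos: [0.6386, -0.094, 0.2025]
eef_rot: [0.843, -0.523, 0.07, -0.109]
contact_force: [0.6, 0.0, -1.1]
opening: 1.001
```

Run:
```python
from h import *
goto((.64,-.095,.18),down(-63.6,-35))
```

```text
at [ 0.6386 -0.094   0.2025] clk 3.85 dist 0.0226 deg 49.8 q [-0.02  0.69  0.29  1.77 -0.65  0.58 -0.39] open 1.001 F [ 0.6  0.  -1.1]
row [0.0047, 0.0167, 0.0733] [-0.2769, -0.001, -0.0006]
```

Call:
{"api": "play_rows", "payload": {
  "deltas": [
    [[-1,0,0.003,0.015,-0.055,0,0],[-1,0,0.006,0.03,-0.11,0,0],[-1,0,0.01,0.045,-0.166,0,0],[-1,0,0.013,0.06,-0.22,0,0],[-1,0.005,0.017,0.073,-0.277,0,0]]
  ]
}}

```text
clock: 4.47
tool_pos: [0.6406, -0.0932, 0.1829]
eef_rot: [0.81, -0.503, -0.157, 0.257]
contact_force: [1.0, -0.2, 1.5]
opening: 1.0
```

Run:
```python
from h import *
goto((.65,-.09,.12),down(-63.6,-45))
```

```text
at [ 0.6406 -0.0932  0.1829] clk 4.475 dist 0.0637 deg 10.0 q [-0.25  1.17  0.65  0.95 -0.23  1.65 -0.87] open 1.0 F [ 1.  -0.2  1.5]
row [0.0034, -0.1474, 0.1529] [-0.0553, -0.0013, -0.0006]
```

Run:
```python
from h import *
print(plane('top',[[363,132],[345,125],[362,150],[377,135]],.09).round(3), two('top',(363,132),'side',(266,148)))
R=down(-63.6,-42);p=np.array([.642,-.093,.031])
for s in (-.045,-.12):
  print(s,[(p+R.apply([x,-.0375,s])).round(3).tolist() for x in(-.0935,.0935)], [(p+R.apply([x,.0375,s])).round(3).tolist() for x in(-.0935,.0935)])
```

```text
[[ 0.761  0.014  0.09 ]
 [ 0.783  0.067  0.09 ]
 [ 0.707  0.018  0.09 ]
 [ 0.752 -0.027  0.09 ]] (array([0.76317345, 0.01492475, 0.09165127]), np.float64(0.0044524313043178805))
-0.045 [[0.652, 0.017, 0.039], [0.736, -0.151, 0.039]] [[0.602, -0.008, 0.09], [0.686, -0.176, 0.09]]
-0.12 [[0.697, 0.039, 0.095], [0.78, -0.129, 0.095]] [[0.647, 0.014, 0.145], [0.731, -0.153, 0.145]]
```

Run:
```python
from h import *
goto((.64,-.0945,.10),down(-63.6,-30))
goto((.64,-.0945,.032),down(-63.6,-30))
```

```text
at [ 0.6406 -0.0932  0.1829] clk 4.475 dist 0.0829 deg 5.0 q [-0.25  1.17  0.65  0.95 -0.23  1.65 -0.87] open 1.0 F [ 1.  -0.2  1.5]
row [0.0017, -0.1558, 0.2284] [0.028, -0.0013, -0.0004]
at [ 0.6406 -0.0932  0.1829] clk 4.475 dist 0.1509 deg 5.0 q [-0.25  1.17  0.65  0.95 -0.23  1.65 -0.87] open 1.0 F [ 1.  -0.2  1.5]
row [0.0007, -0.2859, 0.414] [0.028, -0.0013, -0.0004]
```

Call:
{"api": "play_rows", "payload": {
  "deltas": [
    [[-1,0,-0.06,0.09,0.014,0,0],[-1,0,-0.11,0.16,0.028,0,0],[-1,0.002,-0.156,0.228,0.028,0,0],[-1,0.002,-0.156,0.228,0.028,0,0]]
  ]
}}

```text
clock: 4.97
tool_pos: [0.639, -0.0933, 0.0991]
eef_rot: [0.821, -0.509, -0.136, 0.221]
contact_force: [-0.7, -0.1, -0.2]
opening: 0.996
```

Run:
```python
from h import *
goto((.64,-.0945,.032),down(-63.6,-30))
for n in('top','side'):
    im=vision.snapshot(n)[:,:,::-1]
    cv2.imwrite(f'pics/{n}1.png',im)
t=cv2.imread('pics/top1.png');s=cv2.imread('pics/side1.png')
cv2.imwrite('pics/c1.png',np.hstack([cv2.resize(t[110:230,340:460],(400,400),interpolation=3),cv2.resize(s[80:200,260:380],(400,400),interpolation=3)]))
```

```text
at [ 0.639  -0.0933  0.0991] clk 4.975 dist 0.0671 deg 0.1 q [-0.25  1.2   0.61  1.09 -0.28  1.41 -0.87] open 0.996 F [-0.7 -0.1 -0.2]
row [0.0048, -0.1133, 0.1928] [0.0006, -0.0005, 0.0001]
```

View pics/c1.png

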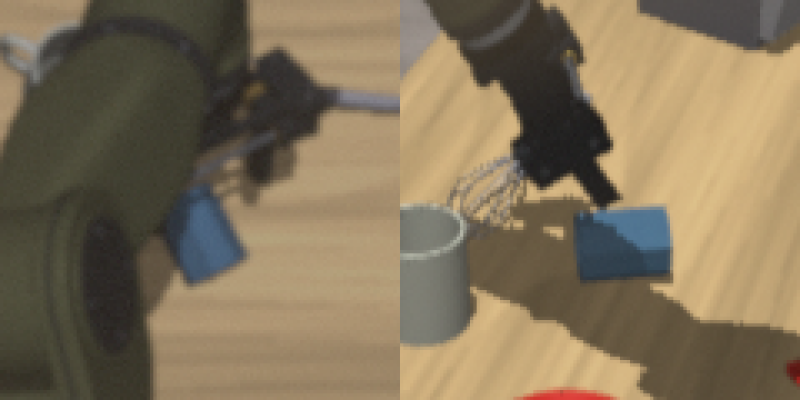

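The picture shows the open jaws just above the cup's mouth end, straddling it, well clear of the mug and whisk. I descend and grip.

Call:
{"api": "play_rows", "payload": {
  "deltas": [
    [[-1,0.003,-0.04,0.065,0,0,0],[-1,0.005,-0.08,0.13,0,0,0],[-1,0.005,-0.113,0.193,0,0,0],[-1,0.005,-0.113,0.193,0,0,0]]
  ]
}}

```text
clock: 5.58
tool_pos: [0.6398, -0.0953, 0.0309]
eef_rot: [0.821, -0.508, -0.137, 0.222]
contact_force: [-1.3, -0.2, 0.6]
opening: 0.999
```

Call:
{"api": "play_rows", "payload": {
  "deltas": [
    [[0.6,0,0,0,0,0,0],[0.6,0,0,0,0,0,0],[0.6,0,0,0,0,0,0],[0.6,0,0,0,0,0,0],[0.6,0,0,0,0,0,0]]
  ],
  "force": 15
}}

```text
clock: 6.2
tool_pos: [0.6403, -0.0954, 0.0315]
eef_rot: [0.821, -0.508, -0.136, 0.222]
contact_force: [0.5, 0.6, 2.3]
opening: 0.652
```

Run:
```python
from h import *
goto((.60,-.105,.13),down(-63.6-15,-10))
```

```text
at [ 0.6403 -0.0954  0.0315] clk 6.2 dist 0.1068 deg 25.1 q [-0.25  1.29  0.59  1.09 -0.31  1.34 -0.88] open 0.652 F [0.5 0.6 2.3]
row [-0.0305, 0.2811, -0.2163] [0.1112, -0.0296, 0.0788]
```

Call:
{"api": "play_rows", "payload": {
  "deltas": [
    [[0.6,0,0.04,-0.07,0,0,0],[0.6,0,0.08,-0.13,0,0,0],[0.6,-0.01,0.14,-0.16,0.03,-0.01,0.02],[0.6,-0.02,0.21,-0.19,0.07,-0.02,0.05],[0.6,-0.03,0.28,-0.216,0.111,-0.03,0.079]]
  ]
}}

```text
clock: 6.82
tool_pos: [0.6006, -0.1058, 0.1323]
eef_rot: [0.77, -0.633, -0.053, 0.065]
contact_force: [-0.1, -0.7, -1.7]
opening: 0.654
```

Run:
```python
from h import *
goto((.60,-.10,.14),down(-98,15))
```

```text
at [ 0.6006 -0.1058  0.1323] clk 6.825 dist 0.0096 deg 31.2 q [-0.21  0.94  0.58  1.55 -0.48  0.96 -0.86] open 0.654 F [-0.1 -0.7 -1.7]
row [-0.0194, 0.0025, -0.0255] [0.1358, 0.0048, 0.1073]
```

Call:
{"api": "play_rows", "payload": {
  "deltas": [
    [[0.6,-0.005,0,-0.006,0.034,0,0.027],[0.6,-0.01,0,-0.012,0.068,0,0.054],[0.6,-0.015,0,-0.02,0.1,0.003,0.08],[0.6,-0.02,0,-0.026,0.136,0.005,0.107]]
  ]
}}

```text
clock: 7.32
tool_pos: [0.6011, -0.1, 0.1421]
eef_rot: [-0.65, 0.748, -0.101, 0.087]
contact_force: [1.1, 1.1, -2.4]
opening: 0.653
```

Run:
```python
from h import *
goto((.61,-.10,.14),down(-98,40))
```

```text
at [ 0.6011 -0.1     0.1421] clk 7.325 dist 0.0092 deg 24.7 q [-0.12  0.74  0.33  1.99 -0.9   0.27 -0.76] open 0.653 F [ 1.1  1.1 -2.4]
row [-0.0043, -0.0266, 0.0146] [0.137, -0.0005, -0.0001]
```

Run:
```python
from h import *
goto((.60,-.11,.14),down(-98,0))
goto((.60,-.11,.14),down(-133,0))
```

```text
at [ 0.6011 -0.1     0.1421] clk 7.325 dist 0.0103 deg 15.3 q [-0.12  0.74  0.33  1.99 -0.9   0.27 -0.76] open 0.653 F [ 1.1  1.1 -2.4]
row [0.0334, 0.0008, 0.0071] [-0.0852, -0.0005, -0.0003]
at [ 0.6011 -0.1     0.1421] clk 7.325 dist 0.0103 deg 38.1 q [-0.12  0.74  0.33  1.99 -0.9   0.27 -0.76] open 0.653 F [ 1.1  1.1 -2.4]
row [0.0334, 0.0008, 0.0071] [-0.0827, 0.0256, 0.193]
```

Call:
{"api": "play_rows", "payload": {
  "deltas": [
    [[0.6,0.015,0,0.003,-0.04,0,0],[0.6,0.033,0,0.007,-0.085,0,0],[0.6,0.033,0,0.007,-0.084,0.01,0.06],[0.6,0.033,0,0.007,-0.083,0.018,0.12],[0.6,0.033,0,0.007,-0.083,0.026,0.18]]
  ]
}}

```text
clock: 7.95
tool_pos: [0.6002, -0.1098, 0.1416]
eef_rot: [-0.418, 0.909, -0.002, -0.002]
contact_force: [0.4, -0.5, -2.3]
opening: 0.653
```

Run:
```python
from h import *
goto((.60,-.11,.14),down(-170,5))
```

```text
at [ 0.6002 -0.1098  0.1416] clk 7.95 dist 0.0016 deg 39.7 q [-0.3   0.93  0.79  1.72 -0.84  0.86 -1.41] open 0.653 F [ 0.4 -0.5 -2.3]
row [0.001, 0.0001, 0.0054] [0.0254, 0.0083, 0.2188]
```

Joint 7 can't do the outward tilt from this side, so I turn the tool the long way round while it is vertical and then tilt sideways to the right.

Call:
{"api": "play_rows", "payload": {
  "deltas": [
    [[0.6,0,0,0,0,0,-0.059],[0.6,0,0,0,0,0,-0.118],[0.6,0,0,0,0,0,-0.177],[0.6,0,0,0,0,0,-0.236],[0.6,0,0,0,0,0,-0.295]]
  ]
}}

```text
clock: 8.57
tool_pos: [0.6002, -0.11, 0.1433]
eef_rot: [0.782, -0.624, 0.002, 0.002]
contact_force: [-0.5, 0.7, -3.0]
opening: 0.65
```

Call:
{"api": "play_rows", "payload": {
  "deltas": [
    [[0.6,0,0,0,0,0,-0.059],[0.6,0,0,0,0,0,-0.118],[0.6,0,0,0,0,0,-0.177],[0.6,0,0,0,0,0,-0.236],[0.6,0,0,0,0,0,-0.295]]
  ]
}}

```text
clock: 9.2
tool_pos: [0.6, -0.1107, 0.145]
eef_rot: [0.979, -0.205, 0.001, 0.003]
contact_force: [0.2, -0.3, -2.2]
opening: 0.657
```

Call:
{"api": "play_rows", "payload": {
  "deltas": [
    [[0.6,0,0,0,0,0,-0.059],[0.6,0,0,0,0,0,-0.118],[0.6,0,0,0,0,0,-0.177],[0.6,0,0,0,0,0,-0.236],[0.6,0,0,0,0,0,-0.295]]
  ]
}}

```text
clock: 9.82
tool_pos: [0.5997, -0.1118, 0.1466]
eef_rot: [0.967, 0.257, -0.0, 0.004]
contact_force: [0.1, 0.2, -2.0]
opening: 0.652
```

Run:
```python
from h import *
goto((.60,-.11,.14),down(80,0))
```

```text
at [ 0.5997 -0.1118  0.1466] clk 9.825 dist 0.0069 deg 50.3 q [ 0.09  0.77  0.02  1.7  -0.01  0.67  0.64] open 0.652 F [ 0.1  0.2 -2. ]
row [0.0041, -0.0049, 0.0219] [0.0018, 0.0018, -0.2793]
```

Call:
{"api": "play_rows", "payload": {
  "deltas": [
    [[0.6,0,0,0,0,0,-0.056],[0.6,0,0,0,0,0,-0.112],[0.6,0,0,0,0,0,-0.168],[0.6,0,0,0.01,0,0,-0.224],[0.6,0,0,0.02,0,0,-0.28]]
  ]
}}

```text
clock: 10.45
tool_pos: [0.5993, -0.1135, 0.142]
eef_rot: [0.764, 0.646, -0.003, 0.005]
contact_force: [-0.1, 0.1, -2.9]
opening: 0.651
```

Run:
```python
from h import *
goto((.60,-.11,.14),down(120,10))
```

```text
at [ 0.5993 -0.1135  0.142 ] clk 10.45 dist 0.0041 deg 40.8 q [ 0.23  0.78 -0.22  1.7   0.26  0.69  1.27] open 0.651 F [-0.1  0.1 -2.9]
row [0.0119, 0.0003, 0.0066] [0.0533, -0.0157, -0.2196]
```

Call:
{"api": "play_rows", "payload": {
  "deltas": [
    [[0.6,0.003,0,0,0.012,0,-0.055],[0.6,0.006,0,0,0.026,-0.007,-0.11],[0.6,0.01,0,0.003,0.04,-0.01,-0.165],[0.6,0.012,0,0.006,0.053,-0.016,-0.22]]
  ]
}}

```text
clock: 10.95
tool_pos: [0.5998, -0.1122, 0.1417]
eef_rot: [0.496, 0.864, -0.077, -0.042]
contact_force: [-0.5, 0.4, -2.0]
opening: 0.655
```

Run:
```python
from h import *
goto((.60,-.11,.15),down(160,20))
```

```text
at [ 0.5998 -0.1122  0.1417] clk 10.95 dist 0.0086 deg 40.8 q [ 0.25  0.86 -0.38  1.54  0.45  0.99  1.78] open 0.655 F [-0.5  0.4 -2. ]
row [0.0059, -0.0008, -0.0281] [0.0523, -0.0562, -0.2135]
```

Call:
{"api": "play_rows", "payload": {
  "deltas": [
    [[0.6,0.002,0,-0.007,0.013,-0.014,-0.053],[0.6,0.003,0,-0.014,0.026,-0.028,-0.107],[0.6,0.004,0,-0.02,0.039,-0.042,-0.16],[0.6,0.006,0,-0.028,0.052,-0.056,-0.213]]
  ]
}}

```text
clock: 11.45
tool_pos: [0.6005, -0.1113, 0.1516]
eef_rot: [0.17, 0.97, -0.173, -0.029]
contact_force: [-0.3, -0.1, -3.2]
opening: 0.651
```

Run:
```python
from h import *
goto((.60,-.11,.15),down(165,45))
```

```text
at [ 0.6005 -0.1113  0.1516] clk 11.45 dist 0.0021 deg 25.3 q [ 0.16  0.85 -0.43  1.6   0.73  1.06  2.16] open 0.651 F [-0.3 -0.1 -3.2]
row [0.003, 0.0051, 0.0038] [0.1379, -0.014, -0.0232]
```

Call:
{"api": "play_rows", "payload": {
  "deltas": [
    [[0.6,0,0,0,0.05,-0.005,-0.008],[0.6,0,0,0,0.1,-0.01,-0.016],[0.6,0,0,0,0.138,-0.014,-0.023]]
  ]
}}

```text
clock: 11.82
tool_pos: [0.6014, -0.1107, 0.1534]
eef_rot: [0.12, 0.915, -0.382, -0.048]
contact_force: [-0.8, -0.5, -1.9]
opening: 0.653
```

Run:
```python
from h import *
goto((.60,-.11,.13),down(165,60))
```

```text
at [ 0.6014 -0.1107  0.1534] clk 11.825 dist 0.0235 deg 14.8 q [-0.11  0.98 -0.26  1.52  0.88  1.34  2.04] open 0.653 F [-0.8 -0.5 -1.9]
row [0.0054, 0.0562, 0.0542] [0.082, 0.0011, -0.0006]
```

Call:
{"api": "play_rows", "payload": {
  "deltas": [
    [[0.6,0,0.02,0.02,0.045,0,0],[0.6,0.005,0.05,0.05,0.082,0,0],[0.6,0.005,0.056,0.054,0.082,0,0]]
  ]
}}

```text
clock: 12.2
tool_pos: [0.5997, -0.1082, 0.1284]
eef_rot: [0.111, 0.859, -0.496, -0.064]
contact_force: [0.1, 0.4, -1.3]
opening: 0.65
```

Run:
```python
from h import *
goto((.60,-.11,.07),down(165,60))
for n in('top','side'):
    cv2.imwrite(f'pics/{n}2.png',vision.snapshot(n)[:,:,::-1])
t=cv2.imread('pics/top2.png');s=cv2.imread('pics/side2.png')
cv2.imwrite('pics/c2.png',np.hstack([cv2.resize(t[110:230,320:440],(400,400),interpolation=3),cv2.resize(s[60:220,250:410],(400,400),interpolation=3)]))
```

```text
at [ 0.5997 -0.1082  0.1284] clk 12.2 dist 0.0584 deg 0.3 q [-0.24  1.13 -0.16  1.44  0.93  1.49  1.97] open 0.65 F [ 0.1  0.4 -1.3]
row [-0.0022, 0.1658, 0.1022] [-0.0001, 0.0014, 0.0006]
```

View pics/c2.png

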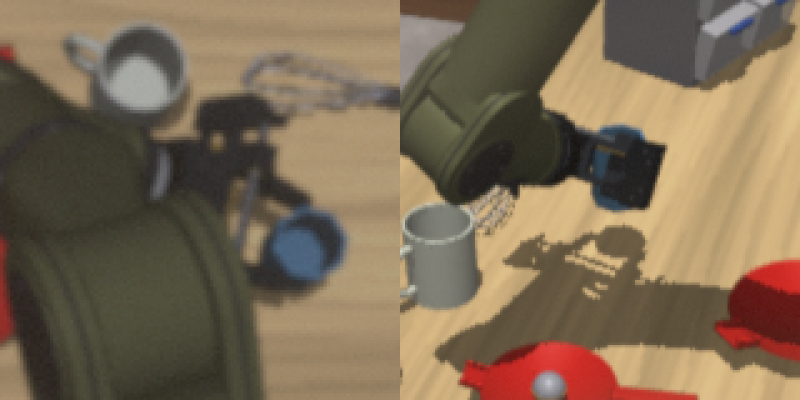

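Run:
```python
from h import *
R=down(165,60);p=np.array([.60,-.109,.054])
for s in (-.045,-.12,-.2):
  print(s,[(p+R.apply([x,y,s])).round(3).tolist() for x in(-.0935,.0935) for y in (-.0375,.0375)])
print(proj('top',[p+[0,0,.075]]),proj('side',[p+[0,0,.075]]))
```

```text
-0.045 [[0.696, -0.114, 0.109], [0.705, -0.077, 0.044], [0.515, -0.065, 0.109], [0.525, -0.029, 0.044]]
-0.12 [[0.712, -0.051, 0.146], [0.722, -0.015, 0.082], [0.532, -0.003, 0.146], [0.541, 0.034, 0.082]]
-0.2 [[0.73, 0.016, 0.186], [0.74, 0.052, 0.122], [0.55, 0.064, 0.186], [0.559, 0.101, 0.122]]
[[410.08162225 183.93261902]] [[336.75762067 123.23411518]]
```

Run:
```python
from h import *
goto((.568,-.112,.062),down(165,60))
```

```text
at [ 0.6006 -0.1107  0.1313] clk 12.3 dist 0.0766 deg 0.3 q [-0.23  1.13 -0.16  1.44  0.93  1.49  1.97] open 0.653 F [ 0.4 -0.5 -1.9]
row [0.1052, 0.1834, 0.1433] [0.0002, 0.0012, -0.0013]
```

Call:
{"api": "play_rows", "payload": {
  "deltas": [
    [[0.6,0.06,0.03,0.02,0,0,0],[0.6,0.1,0.07,0.055,0,0,0],[0.6,0.105,0.13,0.1,0,0,0],[0.6,0.105,0.18,0.143,0,0,0],[0.6,0.105,0.183,0.143,0,0,0]]
  ]
}}

```text
clock: 12.92
tool_pos: [0.5676, -0.1132, 0.061]
eef_rot: [0.114, 0.858, -0.496, -0.064]
contact_force: [0.5, 0.1, -1.8]
opening: 0.652
```

Run:
```python
from h import *
goto((.568,-.112,.056),down(165,60))
goto((.568,-.112,.050),down(165,60))
for n in('top','side'):
    cv2.imwrite(f'pics/{n}3.png',vision.snapshot(n)[:,:,::-1])
t=cv2.imread('pics/top3.png');s=cv2.imread('pics/side3.png')
cv2.imwrite('pics/c3.png',np.hstack([cv2.resize(t[110:230,320:440],(400,400),interpolation=3),cv2.resize(s[100:220,270:390],(400,400),interpolation=3)]))
```

```text
at [ 0.5676 -0.1132  0.061 ] clk 12.925 dist 0.0052 deg 0.2 q [-0.24  1.21 -0.16  1.53  0.95  1.4   1.84] open 0.652 F [ 0.5  0.1 -1.8]
row [-0.0001, 0.0165, 0.0047] [-0.0002, 0.0006, -0.0012]
at [ 0.5676 -0.1132  0.061 ] clk 12.925 dist 0.0111 deg 0.2 q [-0.24  1.21 -0.16  1.53  0.95  1.4   1.84] open 0.652 F [ 0.5  0.1 -1.8]
row [-0.0001, 0.0339, 0.0147] [-0.0002, 0.0006, -0.0012]
```

View pics/c3.png

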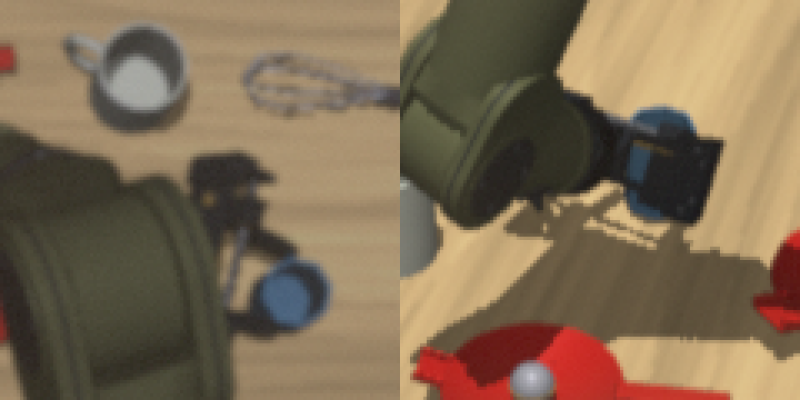

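The cup is upright in the jaws (top crop (290,295)), clear of the mug. I lower gently until it touches.

Call:
{"api": "play_rows", "payload": {
  "deltas": [
    [[0.6,0,0.008,0.0025,0,0,0],[0.6,0,0.0165,0.005,0,0,0],[0.6,0,0.0165,0.005,0,0,0]]
  ]
}}

```text
clock: 13.4
tool_pos: [0.5688, -0.1109, 0.057]
eef_rot: [0.114, 0.859, -0.496, -0.062]
contact_force: [-0.1, 0.2, -1.6]
opening: 0.652
```

Call:
{"api": "play_rows", "payload": {
  "deltas": [
    [[0.6,0,0.0045,0.0025,0,0,0],[0.6,0,0.009,0.005,0,0,0],[0.6,0,0.009,0.005,0,0,0]]
  ]
}}

```text
clock: 13.78
tool_pos: [0.5688, -0.1113, 0.0544]
eef_rot: [0.114, 0.858, -0.496, -0.062]
contact_force: [-0.2, -0.7, 1.8]
opening: 0.652
```

Call:
{"api": "play_rows", "payload": {
  "deltas": [
    [[0.6,0,0,0,0,0,0],[0.6,0,0.003,0.001,0,0,0],[0.6,0,0.003,0.001,0,0,0]]
  ],
  "force": 3
}}

```text
clock: 14.15
tool_pos: [0.5688, -0.1119, 0.0541]
eef_rot: [0.114, 0.858, -0.497, -0.063]
contact_force: [-0.7, -1.4, 2.3]
opening: 0.654
```

Call:
{"api": "play_rows", "payload": {
  "deltas": [
    [[-0.5,0,0,0,0,0,0],[-1,0,0,0,0,0,0],[-1,0,0,0,0,0,0],[-1,0,0,0,0,0,0]]
  ]
}}

```text
clock: 14.65
tool_pos: [0.5688, -0.1117, 0.054]
eef_rot: [0.114, 0.858, -0.497, -0.063]
contact_force: [0.6, -0.5, 0.2]
opening: 0.998
```

Run:
```python
from h import *
s=get_state();R=Ro.from_quat(s['eef_rot']);p=s['tool_pos']-.09*R.apply([0,0,1])
goto(p,R);print(p)
for n in('top','side'):
    cv2.imwrite(f'pics/{n}4.png',vision.snapshot(n)[:,:,::-1])
t=cv2.imread('pics/top4.png');s=cv2.imread('pics/side4.png')
cv2.imwrite('pics/c4.png',np.hstack([cv2.resize(t[110:230,320:440],(400,400),interpolation=3),cv2.resize(s[100:220,270:390],(400,400),interpolation=3)]))
```

```text
at [ 0.5688 -0.1117  0.054 ] clk 14.65 dist 0.09 deg 0.0 q [-0.24  1.22 -0.16  1.52  0.95  1.4   1.83] open 0.998 F [ 0.6 -0.5  0.2]
row [-0.0, 0.0, -0.3] [0.0, 0.0, 0.0]
[ 0.58870074 -0.03623882  0.09884727]
```

View pics/c4.png

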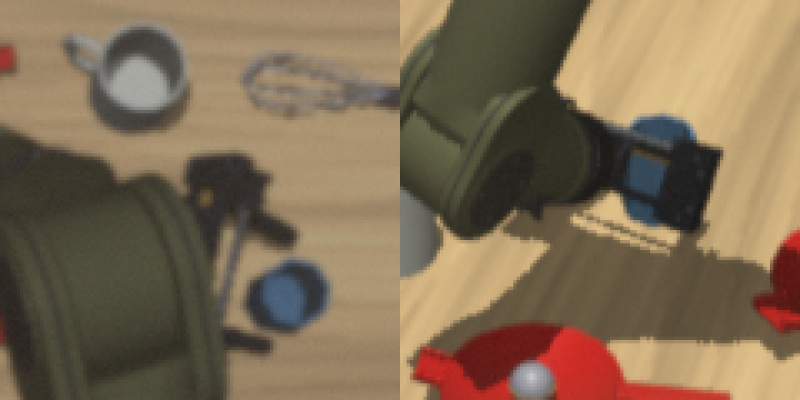

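Cup stands between the open fingers. I retreat along the tool axis.

Call:
{"api": "play_rows", "payload": {
  "deltas": [
    [[-1,0,0,-0.07,0,0,0],[-1,0,0,-0.15,0,0,0],[-1,0,0,-0.25,0,0,0],[-1,0,0,-0.35,0,0,0],[-1,0,0,-0.4,0,0,0]]
  ]
}}

```text
clock: 15.38
tool_pos: [0.5961, -0.0079, 0.1146]
eef_rot: [0.114, 0.859, -0.496, -0.061]
contact_force: [-0.4, -0.2, 0.5]
opening: 1.001
```

Run:
```python
from h import *
goto((.58,0.0,.25),down(120,20))
for n in('top','side'):
    cv2.imwrite(f'pics/{n}5.png',vision.snapshot(n)[:,:,::-1])
t=cv2.imread('pics/top5.png');s=cv2.imread('pics/side5.png')
cv2.imwrite('pics/c5.png',np.hstack([cv2.resize(t[110:230,320:440],(400,400),interpolation=3),cv2.resize(s[60:220,250:410],(400,400),interpolation=3)]))
```

```text
at [ 0.5961 -0.0079  0.1146] clk 15.375 dist 0.1365 deg 59.5 q [-0.36  1.18 -0.19  1.34  0.84  1.59  1.93] open 1.001 F [-0.4 -0.2  0.5]
row [0.0554, -0.3851, -0.2363] [-0.2093, 0.166, 0.1945]
```

View pics/c5.png

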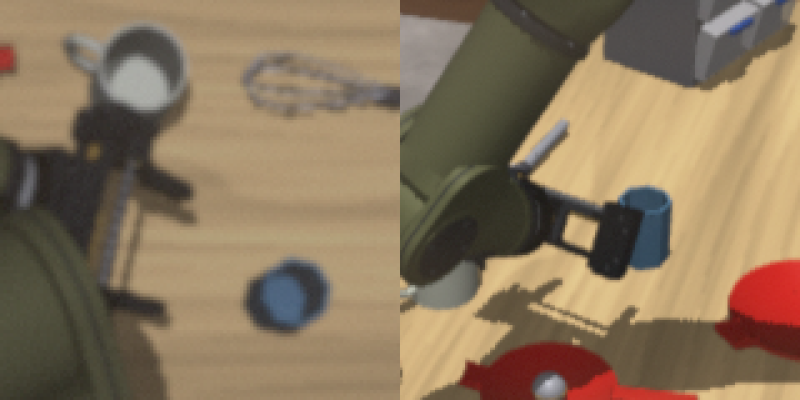

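Call:
{"api": "play_rows", "payload": {
  "deltas": [
    [[-1,0,-0.07,-0.04,0,0,0],[-1,0,-0.15,-0.09,0,0,0],[-1,0,-0.24,-0.14,0,0,0],[-1,0.02,-0.32,-0.19,-0.04,0.02,0.03],[-1,0.05,-0.385,-0.236,-0.08,0.06,0.07]]
  ]
}}

```text
clock: 16.1
tool_pos: [0.5808, -0.0015, 0.2521]
eef_rot: [0.25, 0.886, -0.383, -0.07]
contact_force: [-0.3, -0.5, -0.6]
opening: 0.998
```

Run:
```python
from h import *
t=cv2.imread('pics/top0.png');s=cv2.imread('pics/side0.png')
def ball(im,box):
    x0,y0,x1,y1=box;h=cv2.cvtColor(im,cv2.COLOR_BGR2HSV)[y0:y1,x0:x1]
    m=cv2.inRange(h,(0,0,60),(180,110,255));c=max(cv2.findContours(m,0,1)[0],key=cv2.contourArea)
    (cx,cy),rr=cv2.minEnclosingCircle(c);return (cx+x0,cy+y0),rr
a,ra=ball(t,(295,182,320,207));b,rb=ball(s,(296,202,322,230));print(a,ra,b,rb,plane('top',a,.037),plane('side',b,.037),two('top',a,'side',b))
goto((.58,0.05,.25),down(98,0))
goto((.49,.167,.15),down(98,0))
h=cv2.cvtColor(t,cv2.COLOR_BGR2HSV);M=cv2.inRange(h,(0,110,50),(8,255,255))|cv2.inRange(h,(172,110,50),(180,255,255))
ys,xs=np.nonzero(M[210:245,295:330]);W=plane('top',np.c_[xs+295,ys+210],.043)
C=np.array([.586,.181]);d=np.linalg.norm(W[:,:2]-C,axis=1);w=W[d>.078][:,:2]
for lo in np.arange(.08,.15,.015):
    k=w[(np.abs(C[0]-w[:,0]-lo)<.008)];print(round(lo,3),k.mean(0).round(4) if len(k) else 0, np.ptp(k[:,1]).round(3) if len(k) else 0)
l=cv2.fitLine(w.astype(np.float32),2,0,.01,.01).ravel();print('line',l,np.degrees(np.arctan2(l[1],l[0])))
```

```text
(306.5, 194.0) 5.590270042419434 (309.0, 215.0) 6.708303928375244 [[0.58543751 0.18191332 0.037     ]] [[0.58585587 0.18395966 0.037     ]] (array([0.58608653, 0.18200997, 0.03520667]), np.float64(0.0008536764508142132))
at [ 0.5808 -0.0015  0.2521] clk 16.1 dist 0.0516 deg 67.2 q [-0.26  0.91 -0.24  1.31  0.63  1.65  1.94] open 0.998 F [-0.3 -0.5 -0.6]
row [0.0882, 0.1039, -0.1049] [-0.2263, 0.134, 0.2649]
at [ 0.5808 -0.0015  0.2521] clk 16.1 dist 0.217 deg 67.2 q [-0.26  0.91 -0.24  1.31  0.63  1.65  1.94] open 0.998 F [-0.3 -0.5 -0.6]
row [0.5641, 0.4518, -0.0294] [-0.2263, 0.134, 0.2649]
0.08 [0.5042 0.1684] 0.018
0.095 [0.4916 0.1674] 0.021
0.11 [0.4766 0.1658] 0.021
0.125 [0.4613 0.1639] 0.018
0.14 [0.4486 0.1622] 0.021
line [0.9916285  0.12912329 0.47643003 0.16546226] 7.418933
```

Call:
{"api": "play_rows", "payload": {
  "deltas": [
    [[-1,0.08,0.06,-0.02,-0.03,0.02,0.035],[-1,0.16,0.13,-0.05,-0.06,0.036,0.07],[-1,0.24,0.2,-0.08,-0.09,0.053,0.105],[-1,0.32,0.26,-0.1,-0.12,0.07,0.14],[-1,0.4,0.32,-0.12,-0.15,0.09,0.177]]
  ]
}}

```text
clock: 16.73
tool_pos: [0.5254, 0.1363, 0.2014]
eef_rot: [0.543, 0.829, -0.134, -0.025]
contact_force: [-0.6, 0.0, -0.7]
opening: 0.998
```

Run:
```python
from h import *
goto((.495,.168,.18),down(97.7,0))
```

```text
at [0.5254 0.1363 0.2014] clk 16.725 dist 0.0489 deg 22.2 q [-0.25  0.74 -0.28  1.62  0.31  1.09  1.31] open 0.998 F [-0.6  0.  -0.7]
row [0.1446, -0.0333, 0.0672] [-0.0752, 0.0444, 0.0874]
```

Call:
{"api": "play_rows", "payload": {
  "deltas": [
    [[-1,0.05,-0.01,0.02,-0.025,0.015,0.03],[-1,0.1,-0.02,0.045,-0.05,0.03,0.06],[-1,0.145,-0.033,0.067,-0.075,0.044,0.087],[-1,0.145,-0.033,0.067,-0.075,0.044,0.087]]
  ]
}}

```text
clock: 17.23
tool_pos: [0.4928, 0.1659, 0.1808]
eef_rot: [0.657, 0.754, -0.003, 0.0]
contact_force: [0.2, 0.4, 0.5]
opening: 0.998
```

Run:
```python
from h import *
goto((.495,.168,.034),down(97.7,0))
for n in('top','side'):
    cv2.imwrite(f'pics/{n}6.png',vision.snapshot(n)[:,:,::-1])
t=cv2.imread('pics/top6.png');s=cv2.imread('pics/side6.png')
cv2.imwrite('pics/c6.png',np.hstack([cv2.resize(t[130:270,290:430],(400,400),interpolation=3),cv2.resize(s[100:260,250:410],(400,400),interpolation=3)]))
```

```text
at [0.4928 0.1659 0.1808] clk 17.225 dist 0.1468 deg 0.3 q [-0.26  0.63 -0.25  1.93  0.26  0.62  1.03] open 0.998 F [0.2 0.4 0.5]
row [0.008, 0.0099, 0.4893] [-0.0011, 0.0013, 0.0007]
```

View pics/c6.png

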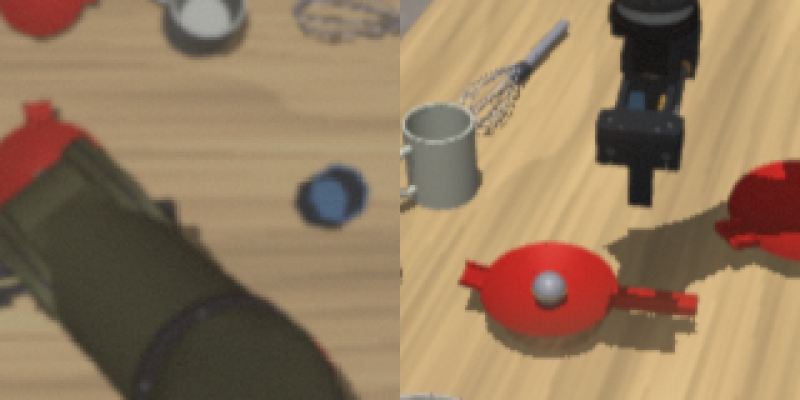

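The dish lies undisturbed with the ball in the middle (side crop (548,287)) and the gripper is above its handle. I descend.

Call:
{"api": "play_rows", "payload": {
  "deltas": [
    [[-1,0.003,0.003,0.12,-0.001,0.001,0],[-1,0.006,0.007,0.25,-0.001,0.001,0],[-1,0.008,0.01,0.38,-0.001,0.001,0],[-1,0.008,0.01,0.46,-0.001,0.001,0],[-1,0.008,0.01,0.489,-0.001,0.001,0]]
  ]
}}

```text
clock: 17.95
tool_pos: [0.4996, 0.1696, 0.0328]
eef_rot: [0.657, 0.754, 0.001, 0.001]
contact_force: [-0.2, 0.1, -0.1]
opening: 0.994
```

Run:
```python
from h import *
goto((.495,.168,.034),down(97.7,0))
```

```text
at [0.4996 0.1696 0.0328] clk 17.95 dist 0.005 deg 0.2 q [-0.34  0.89 -0.12  1.99  0.35  0.28  0.95] open 0.994 F [-0.2  0.1 -0.1]
row [-0.0031, -0.016, -0.004] [0.0007, 0.0002, 0.0009]
```

Call:
{"api": "play_rows", "payload": {
  "deltas": [
    [[-1,-0.003,-0.012,-0.003,0.0007,0,0.001],[-1,-0.003,-0.012,-0.003,0.0007,0,0.001]]
  ]
}}

```text
clock: 18.2
tool_pos: [0.4969, 0.1682, 0.0346]
eef_rot: [0.658, 0.753, 0.0, 0.001]
contact_force: [-0.2, -0.0, 0.6]
opening: 1.002
```

Call:
{"api": "play_rows", "payload": {
  "deltas": [
    [[0.2,0,0,0,0,0,0],[0.4,0,0,0,0,0,0],[0.6,0,0,0,0,0,0],[0.8,0,0,0,0,0,0],[1,0,0,0,0,0,0]]
  ],
  "force": 8
}}

```text
clock: 18.82
tool_pos: [0.4969, 0.1682, 0.0346]
eef_rot: [0.658, 0.753, 0.0, 0.001]
contact_force: [-0.4, 0.8, -0.1]
opening: 0.458
```

Call:
{"api": "play_rows", "payload": {
  "deltas": [
    [[1,0,0,0,0,0,0],[1,0,0,0,0,0,0],[1,0,0,0,0,0,0],[1,0,0,0,0,0,0]]
  ],
  "force": 60
}}

```text
clock: 19.32
tool_pos: [0.4969, 0.1682, 0.0346]
eef_rot: [0.658, 0.753, 0.0, 0.001]
contact_force: [-0.9, 0.1, 1.9]
opening: 0.013
```

Run:
```python
from h import *
for n in('top','side'):
    cv2.imwrite(f'pics/{n}7.png',vision.snapshot(n)[:,:,::-1])
t=cv2.imread('pics/top7.png');s=cv2.imread('pics/side7.png')
cv2.imwrite('pics/c7.png',np.hstack([cv2.resize(t[130:270,290:430],(400,400),interpolation=3),cv2.resize(s[130:250,260:380],(400,400),interpolation=3)]))
goto((.4979,.168,.034),down(97.7,0))
```

```text
at [0.4969 0.1682 0.0346] clk 19.425 dist 0.0012 deg 0.1 q [-0.34  0.89 -0.12  2.    0.35  0.27  0.95] open 0.002 F [-0.3 -0.5  0.4]
row [-0.0012, 0.0031, 0.0021] [0.0005, 0.0001, -0.0002]
```

View pics/c7.png

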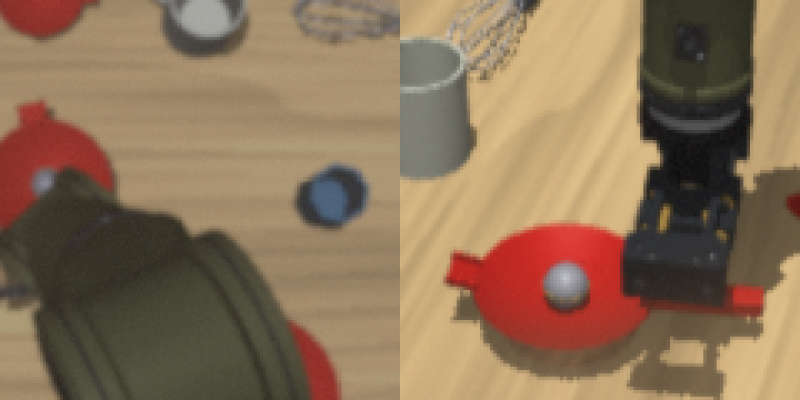

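The fingers shut fully (opening 0.0), so they did not catch the handle. I look closer before doing anything else.

Run:
```python
from h import *
s=cv2.imread('pics/side7.png');s6=cv2.imread('pics/side6.png')
p=proj('side',[[.4969,.1682,.0346],[.4969,.1682,.0156],[.586,.182,.04],[.4969-.06,.1682-.008,.035]]);print(p)
print(proj('side',[[.4969,.1682,.035]]))
a=cv2.resize(s[170:250,270:390],(800,533),interpolation=cv2.INTER_NEAREST)
for u,v in p: cv2.circle(a,(int((u-270)*6.667),int((v-170)*6.667)),5,(0,255,0),-1)
cv2.imwrite('pics/c7b.png',a)
b=cv2.resize(s6[170:250,270:390],(800,533),interpolation=cv2.INTER_NEAREST)
for u,v in p: cv2.circle(b,(int((u-270)*6.667),int((v-170)*6.667)),5,(0,255,0),-1)
cv2.imwrite('pics/c6b.png',b)
```

```text
[[345.38593005 218.86327395]
 [345.12625248 224.55354076]
 [309.17780278 213.57776921]
 [369.99426957 221.57631449]]
[[345.39145405 218.74222765]]
```

View pics/c7b.png

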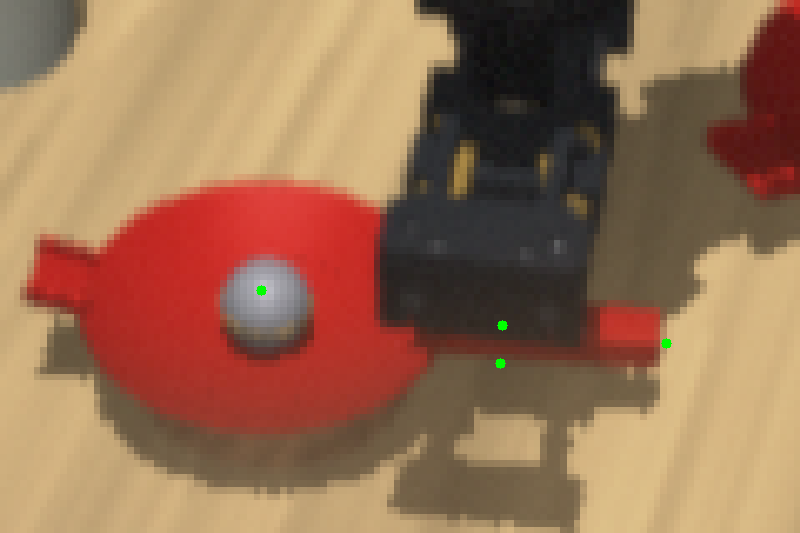

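View pics/c6b.png

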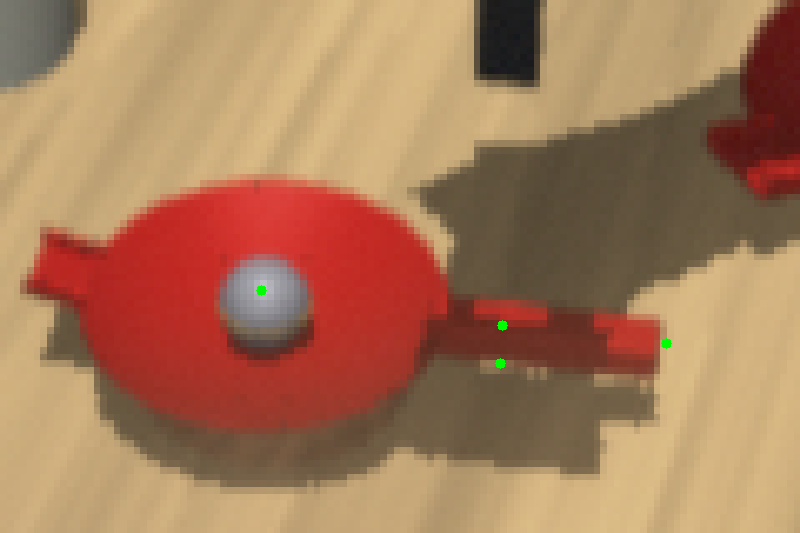

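Call:
{"api": "play_rows", "payload": {
  "deltas": [
    [[0.5,0,0,0,0,0,0],[0,0,0,0,0,0,0],[-0.5,0,0,0,0,0,0],[-1,0,0,0,0,0,0],[-1,0,0,0,0,0,0]]
  ],
  "force": 10
}}

```text
clock: 20.05
tool_pos: [0.497, 0.1683, 0.0346]
eef_rot: [0.658, 0.753, 0.001, 0.001]
contact_force: [0.4, -0.2, -0.2]
opening: 0.546
```

Run:
```python
from h import *
cv2.imwrite('pics/side8.png',vision.snapshot('side')[:,:,::-1])
s=cv2.imread('pics/side8.png')
cv2.imwrite('pics/c8.png',cv2.resize(s[170:250,270:390],(800,533),interpolation=cv2.INTER_NEAREST))
print(get_state()['tool_pos'],get_state()['contact_force'],get_state()['opening'])
```

```text
[0.49693281 0.16823195 0.03462613] [0.45392464 0.63586642 0.67903201] 0.5934043146862211
```

View pics/c8.png

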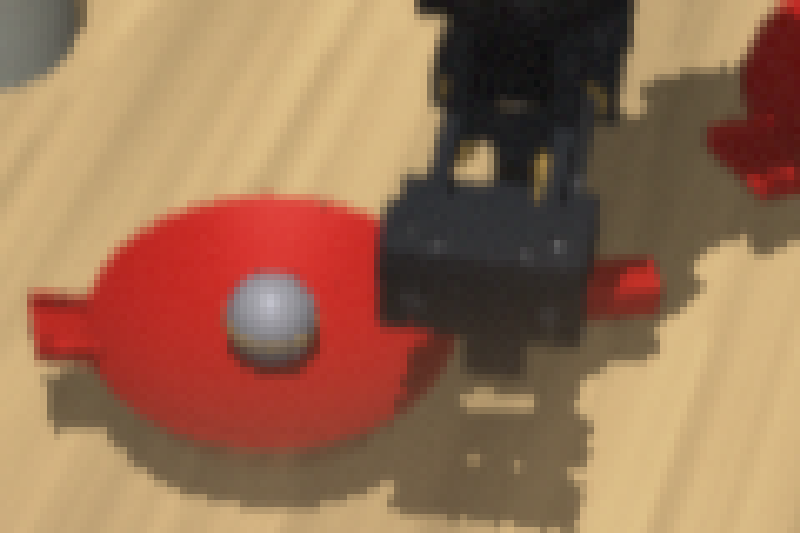

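Run:
```python
from h import *
for n in('top','side'): cv2.imwrite(f'pics/{n}9.png',vision.snapshot(n)[:,:,::-1])
t=cv2.imread('pics/top9.png');s=cv2.imread('pics/side9.png')
cv2.imwrite('pics/c9.png',np.hstack([cv2.resize(t[140:260,250:370],(400,400),interpolation=3),cv2.resize(s[160:260,280:380],(400,400),interpolation=3)]))
print(get_state()['tool_pos'],get_state()['contact_force'],get_state()['opening'])
o=.5
for y in(-.06,-.044,-.026,0,.026,.044,.06): print(y,proj('side',[[.497,.168+y,.0156]]), proj('side',[[.4928,.1659+y,.162]]))
```

```text
[0.49694325 0.16820917 0.03463352] [-0.33999755 -0.11401428 -0.17937629] 0.6833012165051938
-0.06 [[351.19122127 209.40106565]] [[355.67951745 162.72188079]]
-0.044 [[349.6116188  213.32020755]] [[354.0171995  166.48003043]]
-0.026 [[347.79820498 217.81945733]] [[352.1056661  170.80160354]]
0 [[345.10836721 224.49319714]] [[349.2640468  177.22590434]]
0.026 [[342.33163452 231.38253141]] [[346.32278102 183.87548478]]
0.044 [[340.35613951 236.28391985]] [[344.22535794 188.61731518]]
0.06 [[338.56225269 240.73472132]] [[342.3172318  192.93118519]]
```

View pics/c9.png

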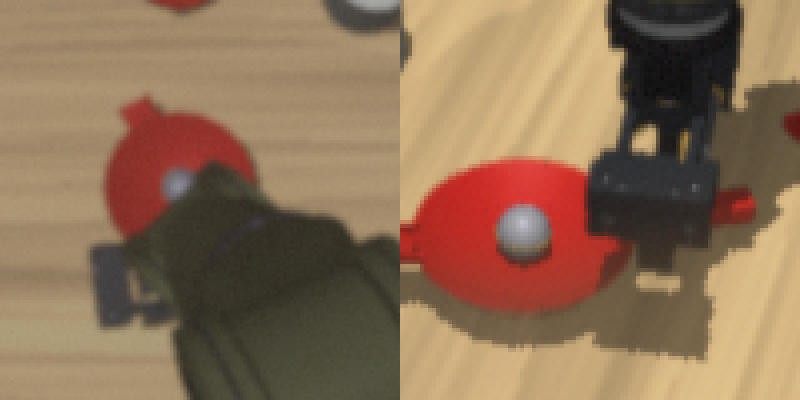

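Run:
```python
from h import *
print('nose',r.nose_length)
s=cv2.imread('pics/side6.png')
p=np.array([.4928,.1659,.1808]);R=down(97.7)
pts=[];lab=[]
for sx in(-1,1):
    for a in(.044,.0615):
        for y in(-.009,.009):
            for z in(.019,-.045): pts.append(p+R.apply([sx*a,y,z]))
uv=proj('side',pts)
x0,y0=310,80
a=cv2.resize(s[y0:y0+120,x0:x0+80],(533,800)[::1],interpolation=cv2.INTER_NEAREST);k=800/120
cols=[(0,255,255),(0,255,0)]
for i,(u,v) in enumerate(uv): cv2.circle(a,(int((u-x0)*k),int((v-y0)*k)),4,cols[i//8],-1)
u,v=proj('side',[p])[0];cv2.circle(a,(int((u-x0)*k),int((v-y0)*k)),6,(255,255,255),-1)
cv2.imwrite('pics/c6c.png',cv2.resize(a,(400,600)))
```

```text
nose 0.019
```

View pics/c6c.png

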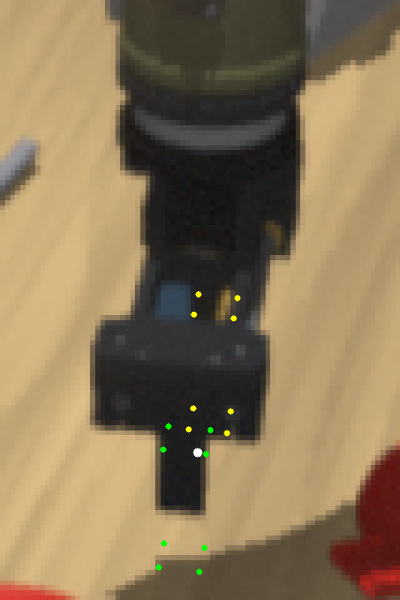

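Run:
```python
from h import *
p=np.array([.4928,.1659,.1808]);R=down(97.7)
for n,x in(('near',.0935),('far',-.0935)):
  for y in(-.0375,.0375):
    uv=proj('side',[p+R.apply([x,y,-.045])])[0]; print('body',n,y,((uv-[310,80])*5).round())
# cup mouth now
t=cv2.imread('pics/top5.png');s=cv2.imread('pics/side5.png')
for n,im,b in(('top',t,(390,180,425,215)),('side',s,(335,130,362,172))):
    x0,y0,x1,y1=b;h=cv2.cvtColor(im,cv2.COLOR_BGR2HSV)[y0:y1,x0:x1]
    m=cv2.inRange(h,(95,60,15),(125,255,255));c=max(cv2.findContours(m,0,1)[0],key=cv2.contourArea)
    R_=cv2.boundingRect(c);print(n,R_[0]+x0,R_[1]+y0,R_[2],R_[3],cv2.contourArea(c))
    u=(R_[0]+x0+R_[2]/2,R_[1]+y0+R_[3]/2);print(plane(n,u,.078),plane(n,u,.039),plane(n,u,0))
    cv2.imwrite(f'pics/cup_{n}.png',cv2.resize(im[y0-5:y1+5,x0-5:x1+5],(400,400),interpolation=0))
a=cv2.imread('pics/cup_top.png');b=cv2.imread('pics/cup_side.png');cv2.imwrite('pics/cup5.png',np.hstack([a,b]))
```

```text
body near -0.0375 [265. 507.]
body near 0.0375 [ 85. 488.]
body far -0.0375 [306. 267.]
body far 0.0375 [147. 253.]
top 398 192 14 16 149.0
[[ 0.56037057 -0.1060397   0.078     ]] [[ 0.56466536 -0.11598544  0.039     ]] [[ 0.56896015 -0.12593119  0.        ]]
side 338 135 20 32 374.0
[[ 0.55198822 -0.05820504  0.078     ]] [[ 0.56544384 -0.11461809  0.039     ]] [[ 0.57889946 -0.17103114  0.        ]]
```

View pics/cup5.png

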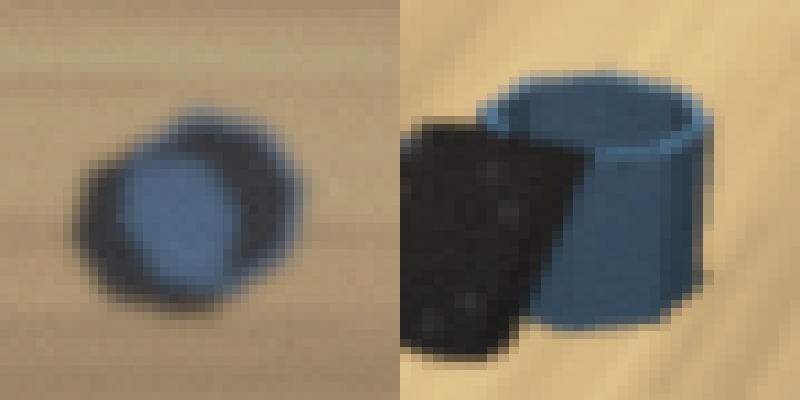

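Run:
```python
from h import *
print(plane('top',(408.6,197.8),.078), proj('side',[[.56,-.105,.078],[.5688,-.1117,.078],[.5688,-.1117,.0]]),proj('top',[[.5688,-.1117,.078]]))
# side rim centre zoom (600,115)->
k=400/37;print(330+200/k,125+115/ (400/52), plane('side',(330+200/k,125+115/(400/52)),.078))
```

```text
[[ 0.56676759 -0.11687176  0.078     ]] [[349.49625815 141.70995985]
 [347.11262036 139.98224702]
 [346.15900903 162.30820359]] [[406.81913998 197.1240526 ]]
348.5 139.95 [[ 0.56505841 -0.11305381  0.078     ]]
```

The handle was swept aside. In the side view the fingertips sit about 25–40 mm higher than the reported TCP implies (tip at v≈182 instead of ≈194 in side6). I raise the arm, then touch the bare table to get the real tip offset.

Call:
{"api": "play_rows", "payload": {
  "deltas": [
    [[-0.6,0,0,-0.02,0,0,0],[-0.6,0,0,-0.06,0,0,0],[-0.6,0,0,-0.15,0,0,0],[-0.6,0,0,-0.3,0,0,0],[-0.6,0,0,-0.45,0,0,0]]
  ]
}}

```text
clock: 20.82
tool_pos: [0.4964, 0.168, 0.1716]
eef_rot: [0.658, 0.753, 0.0, 0.001]
contact_force: [0.6, -0.4, -0.3]
opening: 0.798
```

Run:
```python
from h import *
goto((.5,.02,.12),down(97.7,0))
for n in('top','side'): cv2.imwrite(f'pics/{n}10.png',vision.snapshot(n)[:,:,::-1])
t=cv2.imread('pics/top10.png');s=cv2.imread('pics/side10.png')
cv2.imwrite('pics/c10.png',np.hstack([cv2.resize(t[140:260,250:370],(400,400),interpolation=3),cv2.resize(s[130:250,260:380],(400,400),interpolation=3)]))
```

```text
at [0.4964 0.168  0.1716] clk 20.825 dist 0.1568 deg 0.1 q [-0.26  0.65 -0.25  1.93  0.27  0.59  1.02] open 0.798 F [ 0.6 -0.4 -0.3]
row [-0.4903, -0.0541, 0.1723] [0.0004, 0.0002, -0.0002]
```

View pics/c10.png

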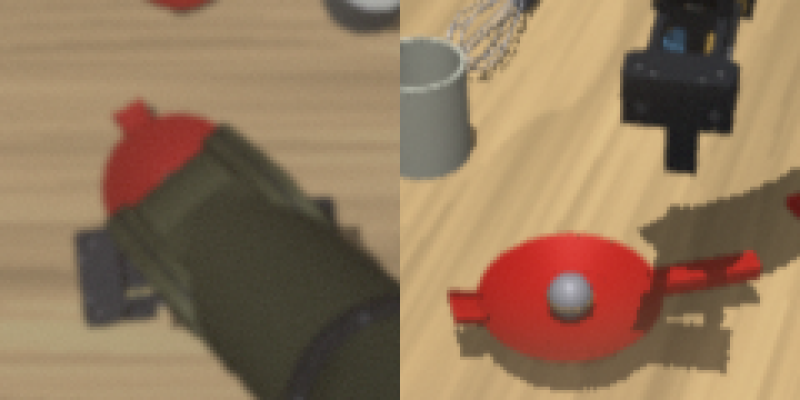

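Call:
{"api": "play_rows", "payload": {
  "deltas": [
    [[0.2,-0.12,-0.013,0.04,0,0,0],[0.2,-0.25,-0.027,0.08,0,0,0],[0.2,-0.37,-0.04,0.12,0,0,0],[0.2,-0.49,-0.054,0.15,0,0,0],[0.2,-0.49,-0.054,0.17,0,0,0]]
  ]
}}

```text
clock: 21.55
tool_pos: [0.5024, 0.0176, 0.1224]
eef_rot: [0.661, 0.751, 0.003, 0.003]
contact_force: [-1.0, 0.8, 0.1]
opening: 0.396
```

Call:
{"api": "play_rows", "payload": {
  "deltas": [
    [[0.2,0,0,0.07,0,0,0],[0.2,0,0,0.14,0,0,0],[0.2,0,0,0.2,0,0,0],[0.2,0,0,0.25,0,0,0],[0.2,0,0,0.26,0,0,0]]
  ]
}}

```text
clock: 22.18
tool_pos: [0.5024, 0.0184, 0.0436]
eef_rot: [0.66, 0.751, 0.002, 0.002]
contact_force: [-0.0, -0.1, 0.0]
opening: 0.401
```

Run:
```python
from h import *
goto((.5,.02,.03),down(97.7,0))
for n in('top','side'): cv2.imwrite(f'pics/{n}11.png',vision.snapshot(n)[:,:,::-1])
t=cv2.imread('pics/top11.png');s=cv2.imread('pics/side11.png')
cv2.imwrite('pics/c11.png',np.hstack([cv2.resize(t[140:260,270:390],(400,400),interpolation=3),cv2.resize(s[110:230,270:390],(400,400),interpolation=3)]))
print(proj('side',[get_state()['tool_pos']]))
```

```text
at [0.5024 0.0184 0.0436] clk 22.175 dist 0.0139 deg 0.5 q [-0.05  0.86 -0.12  2.07  0.42  0.23  1.15] open 0.401 F [-0.  -0.1  0. ]
row [0.0063, -0.0077, 0.0454] [0.0021, -0.0, -0.0019]
[[357.97564122 179.85678015]]
```

View pics/c11.png

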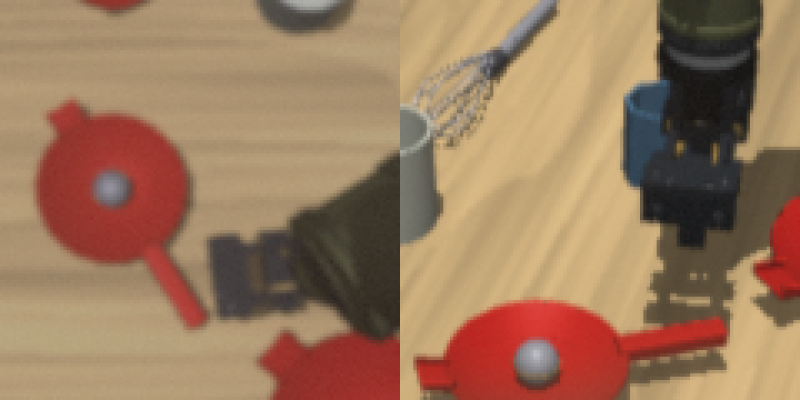

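Call:
{"api": "play_rows", "payload": {
  "deltas": [
    [[0.2,0,0,0.02,0,0,0],[0.2,0,0,0.04,0,0,0],[0.2,0,0,0.055,0,0,0],[0.2,0,0,0.06,0,0,0]]
  ]
}}

```text
clock: 22.78
tool_pos: [0.5029, 0.018, 0.026]
eef_rot: [0.66, 0.751, 0.003, 0.002]
contact_force: [0.6, 0.0, -1.0]
opening: 0.401
```

Call:
{"api": "play_rows", "payload": {
  "deltas": [
    [[0.2,0,0,0.01,0,0,0],[0.2,0,0,0.015,0,0,0],[0.2,0,0,0.015,0,0,0]]
  ]
}}

```text
clock: 23.15
tool_pos: [0.5029, 0.0181, 0.0214]
eef_rot: [0.66, 0.751, 0.003, 0.002]
contact_force: [-0.5, -0.6, -0.1]
opening: 0.397
```

Call:
{"api": "play_rows", "payload": {
  "deltas": [
    [[0.2,0,0,0.006,0,0,0],[0.2,0,0,0.012,0,0,0],[0.2,0,0,0.012,0,0,0]]
  ]
}}

```text
clock: 23.52
tool_pos: [0.5028, 0.0181, 0.0177]
eef_rot: [0.66, 0.751, 0.003, 0.002]
contact_force: [0.0, -0.4, -0.4]
opening: 0.401
```

Call:
{"api": "play_rows", "payload": {
  "deltas": [
    [[0.2,0,0,0.007,0,0,0],[0.2,0,0,0.013,0,0,0],[0.2,0,0,0.013,0,0,0]]
  ]
}}

```text
clock: 23.9
tool_pos: [0.5027, 0.0181, 0.0136]
eef_rot: [0.66, 0.751, 0.002, 0.002]
contact_force: [-0.4, 0.3, -0.6]
opening: 0.399
```

Call:
{"api": "play_rows", "payload": {
  "deltas": [
    [[0.2,0,0,0.007,0,0,0],[0.2,0,0,0.013,0,0,0],[0.2,0,0,0.013,0,0,0]]
  ]
}}

```text
clock: 24.28
tool_pos: [0.5027, 0.018, 0.0096]
eef_rot: [0.66, 0.751, 0.002, 0.002]
contact_force: [0.3, 0.2, 0.2]
opening: 0.398
```

The tips are clearly shorter than stated: there is no contact at TCP z 0.0096. I continue down to find the real offset.

Call:
{"api": "play_rows", "payload": {
  "deltas": [
    [[0.2,0,0,0.008,0,0,0],[0.2,0,0,0.016,0,0,0],[0.2,0,0,0.016,0,0,0]]
  ]
}}

```text
clock: 24.65
tool_pos: [0.5026, 0.018, 0.0045]
eef_rot: [0.66, 0.751, 0.002, 0.002]
contact_force: [-0.2, 0.0, -0.2]
opening: 0.398
```

Call:
{"api": "play_rows", "payload": {
  "deltas": [
    [[0.2,0,0,0.008,0,0,0],[0.2,0,0,0.016,0,0,0],[0.2,0,0,0.016,0,0,0]]
  ]
}}

```text
clock: 25.02
tool_pos: [0.5025, 0.018, -0.0005]
eef_rot: [0.66, 0.751, 0.002, 0.002]
contact_force: [-0.5, -0.1, -0.3]
opening: 0.401
```

Run:
```python
from h import *
goto((.5,.02,.03),down(97.7,0))
```

```text
at [ 5.025e-01  1.800e-02 -5.000e-04] clk 25.025 dist 0.0306 deg 0.5 q [-0.09  0.95 -0.07  2.07  0.44  0.13  1.14] open 0.401 F [-0.5 -0.1 -0.3]
row [0.0075, -0.0067, -0.1016] [0.0018, 0.0001, -0.002]
```

Call:
{"api": "play_rows", "payload": {
  "deltas": [
    [[0.2,0,0,0.008,0,0,0],[0.2,0,0,0.016,0,0,0],[0.2,0,0,0.016,0,0,0]]
  ]
}}

```text
clock: 25.4
tool_pos: [0.5023, 0.018, -0.0055]
eef_rot: [0.66, 0.751, 0.002, 0.002]
contact_force: [-1.0, -0.9, -0.5]
opening: 0.401
```

Call:
{"api": "play_rows", "payload": {
  "deltas": [
    [[0.2,0,0,0.008,0,0,0],[0.2,0,0,0.016,0,0,0],[0.2,0,0,0.016,0,0,0]]
  ]
}}

```text
clock: 25.78
tool_pos: [0.5025, 0.018, -0.0077]
eef_rot: [0.66, 0.751, 0.002, 0.003]
contact_force: [-4.1, 0.2, 29.6]
opening: 0.399
```

Run:
```python
from h import *
goto((.5,.02,.03),down(97.7,0))
for n in('side',): cv2.imwrite(f'pics/{n}12.png',vision.snapshot(n)[:,:,::-1])
s=cv2.imread('pics/side12.png')
cv2.imwrite('pics/c12.png',cv2.resize(s[120:220,290:390],(600,600),interpolation=3))
```

```text
at [ 0.5025  0.018  -0.0077] clk 25.775 dist 0.0379 deg 0.5 q [-0.09  0.96 -0.06  2.07  0.44  0.11  1.13] open 0.399 F [-4.1  0.2 29.6]
row [0.0074, -0.0066, -0.1258] [0.0023, 0.0003, -0.0019]
```

View pics/c12.png

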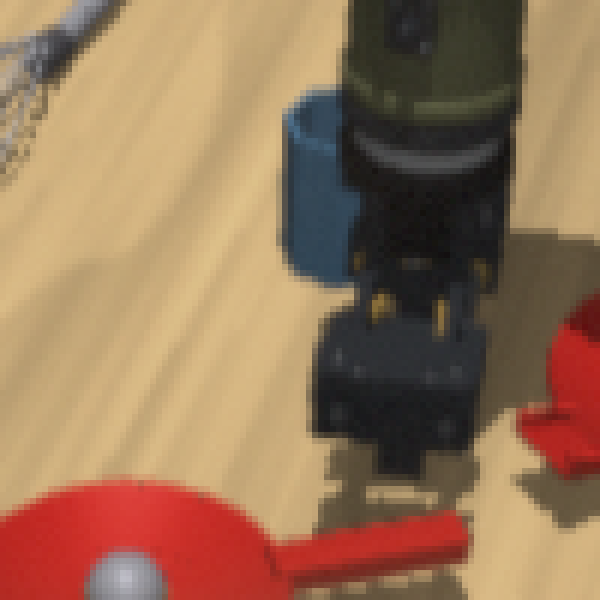

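Contact comes at reported z ≈ -0.0065, so the tips (and the grasp point) sit 25.5 mm nearer the wrist than the pose report says. I add that correction and re-measure the dish from the clear top11 view.

Call:
{"api": "play_rows", "payload": {
  "deltas": [
    [[0.2,0,0,-0.05,0,0,0],[0,0,0,-0.2,0,0,0],[-0.2,0,0,-0.35,0,0,0],[-0.2,0,0,-0.45,0,0,0]]
  ]
}}

```text
clock: 26.32
tool_pos: [0.5019, 0.0179, 0.1294]
eef_rot: [0.66, 0.751, 0.003, 0.003]
contact_force: [-0.1, -0.0, 0.2]
opening: 0.597
```

Run:
```python
from h import *
t=cv2.imread('pics/top11.png');s=cv2.imread('pics/side11.png')
h=cv2.cvtColor(t,cv2.COLOR_BGR2HSV);M=cv2.inRange(h,(0,110,50),(8,255,255))|cv2.inRange(h,(172,110,50),(180,255,255))
M=cv2.morphologyEx(M,3,np.ones((3,3)))
n,l,st,ce=cv2.connectedComponentsWithStats(M);i=l[190,290];m=(l==i).astype(np.uint8)
print(st[i])
m2=m.copy();m2=cv2.morphologyEx(m2,3,cv2.getStructuringElement(2,(15,15)))
op=cv2.morphologyEx(m2,2,cv2.getStructuringElement(2,(17,17)))
e=cv2.fitEllipse(max(cv2.findContours(op,0,1)[0],key=cv2.contourArea));C=plane('top',e[0],.04)[0];print(e,C)
ys,xs=np.nonzero(m);W=plane('top',np.c_[xs,ys],.043)[:,:2];v=W-C[:2];d=np.linalg.norm(v,axis=1)
k=(d>.08)&(v[:,0]<0);L=(d>.076)&(v[:,0]>0)
hd=v[k].mean(0);ld=v[L].mean(0);print('handle',np.degrees(np.arctan2(hd[1],hd[0])),d[k].max(),'lip',np.degrees(np.arctan2(ld[1],ld[0])),d[L].max())
ln=cv2.fitLine(W[k].astype(np.float32),2,0,.01,.01).ravel();print(ln,np.degrees(np.arctan2(ln[1],ln[0])))
def ball(im,box):
    x0,y0,x1,y1=box;hh=cv2.cvtColor(im,cv2.COLOR_BGR2HSV)[y0:y1,x0:x1]
    mm=cv2.inRange(hh,(0,0,60),(180,110,255));c=max(cv2.findContours(mm,0,1)[0],key=cv2.contourArea)
    return cv2.minEnclosingCircle(c),x0,y0
(a,ra),x0,y0=ball(t,(293,186,314,206));a=(a[0]+x0,a[1]+y0);(b,rb),x0,y0=ball(s,(298,208,325,230));b=(b[0]+x0,b[1]+y0)
print('ball',a,ra,b,rb,two('top',a,'side',b))
```

```text
[ 281  170   51   69 1763]
((302.91522216796875, 195.80503845214844), (43.056617736816406, 48.497684478759766), 144.41835021972656) [0.57965964 0.19273159 0.04      ]
handle -147.87870977123868 0.14599576439040896 lip 32.21439592936083 0.08762880677902495
[0.84550065 0.5339744  0.48428556 0.13285415] 32.274384
ball (303.0625, 196.0625) 5.74534273147583 (310.5, 218.34615421295166) 6.820926666259766 (array([0.57936865, 0.19231734, 0.03482341]), np.float64(0.0002872295203197729))
```

Run:
```python
from h import *
goto((.5033,.1447,.11),down(122.2,0))
```

```text
at [0.5019 0.0179 0.1294] clk 26.325 dist 0.1283 deg 24.9 q [ 0.02  0.7  -0.24  2.03  0.37  0.44  1.19] open 0.597 F [-0.1 -0.   0.2]
row [0.4187, 0.058, 0.0646] [0.0027, 0.001, -0.1381]
```

Call:
{"api": "play_rows", "payload": {
  "deltas": [
    [[-0.2,0.12,0.015,0,0.001,0,-0.045],[-0.2,0.24,0.03,0.02,0.002,0,-0.09],[-0.2,0.36,0.05,0.05,0.0027,0.001,-0.138],[-0.2,0.419,0.058,0.065,0.0027,0.001,-0.138],[-0.2,0.419,0.058,0.065,0.0027,0.001,-0.138]]
  ]
}}

```text
clock: 26.95
tool_pos: [0.5029, 0.1455, 0.1097]
eef_rot: [0.484, 0.875, -0.0, -0.0]
contact_force: [0.2, -0.1, -1.0]
opening: 0.597
```

Run:
```python
from h import *
goto((.5033,.1447,.05),down(122.2,0))
goto((.5033,.1447,.0095),down(122.2,0))
```

```text
at [0.5029 0.1455 0.1097] clk 26.95 dist 0.0597 deg 0.1 q [-0.18  0.76 -0.32  1.97  0.48  0.48  1.29] open 0.597 F [ 0.2 -0.1 -1. ]
row [-0.0029, -0.0001, 0.1989] [-0.0002, -0.0001, -0.0003]
at [0.5029 0.1455 0.1097] clk 26.95 dist 0.1002 deg 0.1 q [-0.18  0.76 -0.32  1.97  0.48  0.48  1.29] open 0.597 F [ 0.2 -0.1 -1. ]
row [-0.0029, -0.0, 0.3339] [-0.0002, -0.0001, -0.0003]
```

Call:
{"api": "play_rows", "payload": {
  "deltas": [
    [[-0.2,-0.001,0,0.08,0,0,0],[-0.2,-0.003,0,0.15,0,0,0],[-0.2,-0.003,0,0.2,0,0,0],[-0.2,-0.003,0,0.2,0,0,0]]
  ]
}}

```text
clock: 27.45
tool_pos: [0.5029, 0.1433, 0.049]
eef_rot: [0.484, 0.875, -0.001, -0.0]
contact_force: [0.0, 0.4, 0.6]
opening: 0.602
```

Run:
```python
from h import *
goto((.5033,.1447,.0095),down(122.2,0))
cv2.imwrite(f'pics/side13.png',vision.snapshot('side')[:,:,::-1])
s=cv2.imread('pics/side13.png')
cv2.imwrite('pics/c13.png',cv2.resize(s[150:250,280:380],(600,600),interpolation=3))
```

```text
at [0.5029 0.1433 0.049 ] clk 27.45 dist 0.0396 deg 0.2 q [-0.23  0.86 -0.23  2.    0.55  0.34  1.23] open 0.602 F [0.  0.4 0.6]
row [0.0034, 0.0041, 0.1317] [-0.0009, 0.0002, -0.0009]
```

View pics/c13.png

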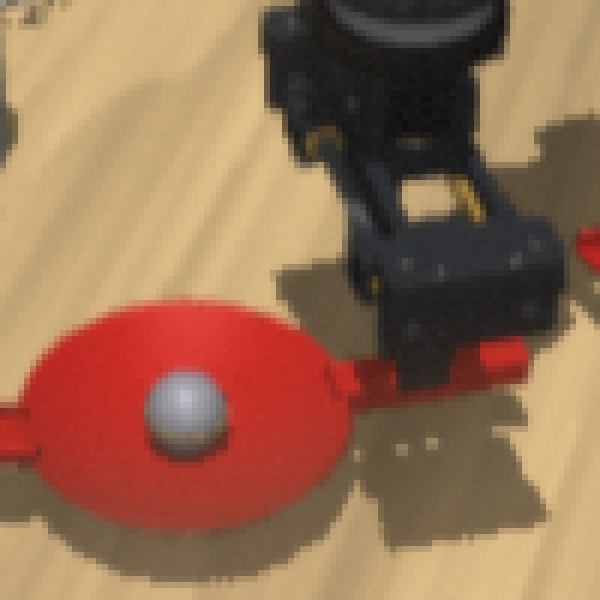

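The near finger (tip at crop (425,385)) stands on the camera side of the handle, as it should. I lower the last 39 mm.

Call:
{"api": "play_rows", "payload": {
  "deltas": [
    [[-0.2,0.003,0.003,0.04,0,0,0],[-0.2,0.003,0.004,0.08,0,0,0],[-0.2,0.003,0.004,0.115,0,0,0],[-0.2,0.003,0.004,0.132,-0.001,0,-0.001],[-0.2,0.003,0.004,0.132,-0.001,0,-0.001]]
  ]
}}

```text
clock: 28.12
tool_pos: [0.5034, 0.145, 0.0096]
eef_rot: [0.483, 0.876, 0.0, 0.0]
contact_force: [-0.7, 0.8, 0.5]
opening: 0.601
```

Call:
{"api": "play_rows", "payload": {
  "deltas": [
    [[0.2,0,0,0,0,0,0],[0.4,0,0,0,0,0,0],[0.5,0,0,0,0,0,0],[0.6,0,0,0,0,0,0],[0.7,0,0,0,0,0,0]]
  ],
  "force": 8
}}

```text
clock: 28.75
tool_pos: [0.5034, 0.1451, 0.0097]
eef_rot: [0.483, 0.876, 0.0, 0.0]
contact_force: [0.1, 0.3, 1.1]
opening: 0.227
```

Opening is 0.227, i.e. 20 mm: the handle is gripped. Now firm the grip to 60 N.

Call:
{"api": "play_rows", "payload": {
  "deltas": [
    [[1,0,0,0,0,0,0],[1,0,0,0,0,0,0],[1,0,0,0,0,0,0],[1,0,0,0,0,0,0]]
  ],
  "force": 60
}}

```text
clock: 29.25
tool_pos: [0.5034, 0.1452, 0.0097]
eef_rot: [0.483, 0.876, 0.0, 0.0]
contact_force: [0.1, -0.6, 1.6]
opening: 0.216
```

Call:
{"api": "play_rows", "payload": {
  "deltas": [
    [[1,0,0,-0.01,0,0,0],[1,0,0,-0.025,0,0,0],[1,0,0,-0.045,0,0,0],[1,0,0,-0.065,0,0,0],[1,0,0,-0.08,0,0,0]]
  ]
}}

```text
clock: 29.88
tool_pos: [0.5035, 0.1451, 0.0343]
eef_rot: [0.483, 0.876, 0.0, 0.0]
contact_force: [0.6, -0.0, -0.4]
opening: 0.221
```

Run:
```python
from h import *
goto((.5033,.1447,.1),down(122.2,0))
cv2.imwrite(f'pics/side14.png',vision.snapshot('side')[:,:,::-1])
s=cv2.imread('pics/side14.png')
cv2.imwrite('pics/c14.png',cv2.resize(s[130:250,270:390],(600,600),interpolation=3))
```

```text
at [0.5035 0.1451 0.0343] clk 29.875 dist 0.0657 deg 0.1 q [-0.24  0.89 -0.21  2.    0.56  0.31  1.22] open 0.221 F [ 0.6 -0.  -0.4]
row [-0.0008, -0.0012, -0.2191] [0.0004, 0.0001, 0.0004]
```

View pics/c14.png

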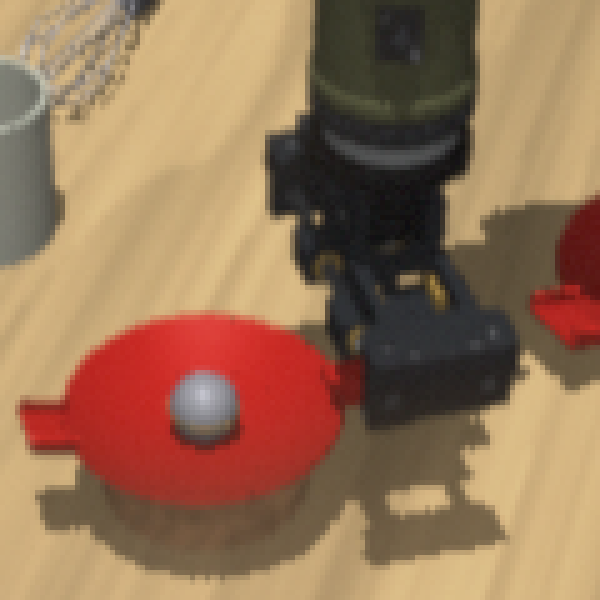

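Call:
{"api": "play_rows", "payload": {
  "deltas": [
    [[1,0,0,-0.02,0,0,0],[1,0,0,-0.05,0,0,0],[1,0,0,-0.09,0,0,0],[1,0,0,-0.12,0,0,0],[1,0,0,-0.14,0,0,0]]
  ]
}}

```text
clock: 30.55
tool_pos: [0.5039, 0.1451, 0.0774]
eef_rot: [0.483, 0.876, 0.001, 0.001]
contact_force: [0.4, 0.2, -2.2]
opening: 0.217
```

Call:
{"api": "play_rows", "payload": {
  "deltas": [
    [[1,0,0,-0.02,0,0,0],[1,0,0,-0.05,0,0,0],[1,0,0,-0.08,0,0,0],[1,0,0,-0.095,0,0,0],[1,0,0,-0.095,0,0,0]]
  ]
}}

```text
clock: 31.18
tool_pos: [0.504, 0.1452, 0.1063]
eef_rot: [0.483, 0.876, 0.001, 0.001]
contact_force: [-0.5, -0.4, -1.6]
opening: 0.22
```

Run:
```python
from h import *
C=np.array([.5795,.1925]);T=np.array([.586,.182]);cup=np.array([.566,-.115])
s=get_state();print(s['tool_pos'],s['contact_force'],s['opening'])
# rows of TCP target for yaw steps about the trivet centre
import math
a0=32.2;v=T-cup;a1=math.degrees(math.atan2(-v[1],-v[0]));print('final lip',a1)
R0=Ro.from_quat(s['eef_rot']);g=s['tool_pos'][:2]-C
print('off',g)
for call in range(4):
    pass
n=24
prev=(s['tool_pos'],R0)
for call in range(5):
    p0,Rc=prev
    for k in range(1,6):
        i=min(call*5+k,n);f=i/n;f=f*f*(3-2*f);a=(a1-a0)*f;c=C+(T-C)*f
        p=np.r_[c+Ro.from_euler('z',a,degrees=True).apply(np.r_[g,0])[:2],s['tool_pos'][2]]
        R=Ro.from_euler('z',a,degrees=True)*down(122.2)
        d=Rc.inv().apply(p-p0)/.3;w=(Rc.inv()*R).as_rotvec()/np.pi
        print(call,k,d.round(3).tolist(),w.round(3).tolist(),p.round(3))
    prev=(p,R)
```

```text
[0.50403138 0.14520693 0.1063002 ] [-0.5451969  -0.42832815 -1.55233652] 0.2199628158390335
final lip -93.85248540698068
off [-0.07546862 -0.04729307]
0 1 [0.003, 0.0, -0.0] [0.001, 0.0, 0.004] [0.504 0.146 0.106]
0 2 [0.012, 0.0, -0.0] [0.001, 0.0, 0.014] [0.502 0.148 0.106]
0 3 [0.026, 0.001, -0.0] [0.001, 0.0, 0.03] [0.5   0.152 0.106]
0 4 [0.045, 0.004, -0.0] [0.001, 0.0, 0.052] [0.498 0.157 0.106]
0 5 [0.068, 0.009, -0.0] [0.001, 0.0, 0.079] [0.495 0.164 0.106]
1 1 [0.027, 0.002, 0.0] [0.0, 0.0, 0.031] [0.494 0.172 0.106]
1 2 [0.057, 0.007, 0.0] [0.0, 0.0, 0.065] [0.492 0.181 0.106]
1 3 [0.089, 0.017, 0.0] [0.0, 0.0, 0.103] [0.492 0.191 0.106]
1 4 [0.121, 0.032, 0.0] [0.0, 0.0, 0.143] [0.493 0.201 0.106]
1 5 [0.152, 0.052, 0.0] [0.0, 0.0, 0.185] [0.496 0.212 0.106]
2 1 [0.038, 0.005, 0.0] [0.0, 0.0, 0.043] [0.5   0.223 0.106]
2 2 [0.076, 0.015, 0.0] [0.0, 0.0, 0.087] [0.506 0.233 0.106]
2 3 [0.113, 0.03, 0.0] [0.0, 0.0, 0.13] [0.514 0.242 0.106]
2 4 [0.147, 0.051, 0.0] [0.0, 0.0, 0.173] [0.522 0.251 0.106]
2 5 [0.177, 0.075, 0.0] [0.0, 0.0, 0.215] [0.532 0.257 0.106]
3 1 [0.037, 0.005, 0.0] [0.0, 0.0, 0.04] [0.542 0.263 0.106]
3 2 [0.071, 0.013, 0.0] [0.0, 0.0, 0.078] [0.551 0.267 0.106]
3 3 [0.102, 0.025, 0.0] [0.0, 0.0, 0.112] [0.561 0.269 0.106]
3 4 [0.128, 0.038, 0.0] [0.0, 0.0, 0.143] [0.57  0.271 0.106]
3 5 [0.15, 0.051, 0.0] [0.0, 0.0, 0.17] [0.577 0.271 0.106]
4 1 [0.021, 0.002, 0.0] [0.0, 0.0, 0.022] [0.583 0.271 0.106]
4 2 [0.036, 0.004, 0.0] [0.0, 0.0, 0.038] [0.588 0.271 0.106]
4 3 [0.046, 0.006, 0.0] [0.0, 0.0, 0.048] [0.591 0.271 0.106]
4 4 [0.05, 0.007, 0.0] [0.0, 0.0, 0.052] [0.592 0.271 0.106]
4 5 [0.05, 0.007, 0.0] [0.0, 0.0, 0.052] [0.592 0.271 0.106]
```

Call:
{"api": "play_rows", "payload": {
  "deltas": [
    [[1,0.003,0,0,0,0,0.004],[1,0.012,0,0,0,0,0.014],[1,0.026,0.001,0,0,0,0.03],[1,0.045,0.004,0,0,0,0.052],[1,0.068,0.009,0,0,0,0.079]]
  ]
}}

```text
clock: 31.8
tool_pos: [0.4951, 0.1642, 0.1061]
eef_rot: [0.589, 0.808, 0.001, 0.001]
contact_force: [0.0, -0.4, -2.0]
opening: 0.218
```

Call:
{"api": "play_rows", "payload": {
  "deltas": [
    [[1,0.027,0.002,0,0,0,0.031],[1,0.057,0.007,0,0,0,0.065],[1,0.089,0.017,0,0,0,0.1],[1,0.12,0.03,0,0,0,0.135],[1,0.14,0.04,0,0,0,0.165]]
  ]
}}

```text
clock: 32.42
tool_pos: [0.4933, 0.2089, 0.1059]
eef_rot: [0.778, 0.629, 0.001, 0.0]
contact_force: [-0.5, -0.1, -1.7]
opening: 0.214
```

Run:
```python
from h import *
s=get_state();R=Ro.from_quat(s['eef_rot']);x=R.apply([1,0,0]);z=R.apply([0,0,1])
print(s['tool_pos'],'jaw',np.degrees(np.arctan2(x[1],x[0])),z,s['opening'],s['q'])
cv2.imwrite(f'pics/side15.png',vision.snapshot('side')[:,:,::-1])
s=cv2.imread('pics/side15.png')
cv2.imwrite('pics/c15.png',cv2.resize(s[130:250,270:390],(600,600),interpolation=3))
```

```text
[0.49332872 0.20887315 0.10590678] jaw 77.92120309345984 [ 0.0024118   0.00139755 -0.99999612] 0.214186209521502 [-0.42075505  0.76347916 -0.10913496  1.94629913  0.17830003  0.43810775
  0.69867455]
```

View pics/c15.png

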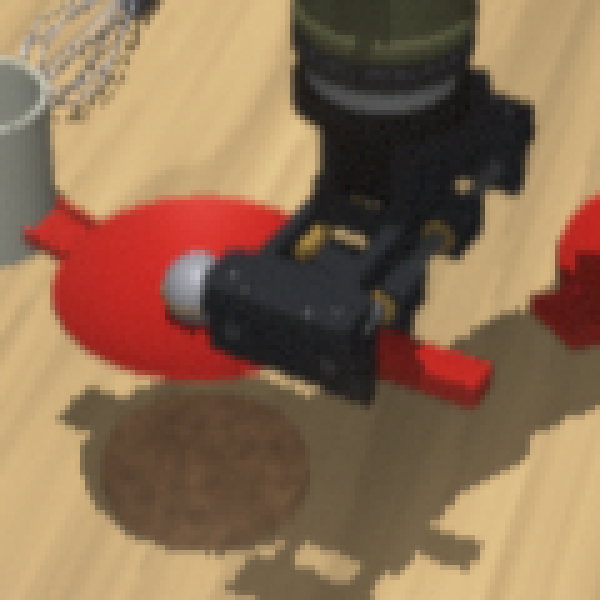

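The dish is level with the ball in the middle (crop (190,288)); the trivet is bare below at (205,465). I locate the trivet and plan the rest of the turn.

```bash
cat > plan.py <<'E'
from h import *
import math,sys
Cc=np.array([.5862,.182]) 
print('trivet',plane('side',(311,223),.015))
cup=np.array([.566,-.115])
s=get_state();Rc=Ro.from_quat(s['eef_rot']);x=Rc.apply([1,0,0]);jaw=math.degrees(math.atan2(x[1],x[0]))
lip=jaw-90.0; T=np.array([.586,.182]);a1=math.degrees(math.atan2(*(cup-T)[::-1]))
C=s['tool_pos'][:2]+.0895*np.array([math.cos(math.radians(lip)),math.sin(math.radians(lip))])
print('lip now',lip,'goal',a1,'C',C)
n=int(sys.argv[1]);g=s['tool_pos'][:2]-C;p0=s['tool_pos'];first=True
for call in range((n+4)//5):
    for k in range(1,6):
        f=min((call*5+k)/n,1);f=f*f*(3-2*f);a=(a1-lip)*f;c=C+(T-C)*f
        p=np.r_[c+Ro.from_euler('z',a,degrees=True).apply(np.r_[g,0])[:2],s['tool_pos'][2]]
        R=Ro.from_euler('z',a,degrees=True)*down(jaw)
        if k==1 and call>0:pass
        d=Rc.inv().apply(p-p0)/.3;w=(Rc.inv()*R).as_rotvec()/np.pi
        print(call,k,d.round(3).tolist(),w.round(3).tolist())
    p0,Rc=p,R
E
python3 plan.py 19
```

```text
trivet [[0.57974117 0.18753171 0.015     ]]
lip now -12.15831573646021 goal -93.85248540698068 C [0.58098516 0.19127147]
0 1 [0.003, 0.0, 0.0] [0.001, -0.001, 0.004]
0 2 [0.012, 0.001, 0.0] [0.001, -0.001, 0.014]
0 3 [0.027, 0.003, 0.0] [0.001, -0.001, 0.03]
0 4 [0.045, 0.007, 0.0] [0.001, -0.001, 0.052]
0 5 [0.068, 0.013, 0.0] [0.001, -0.001, 0.078]
1 1 [0.026, 0.003, 0.0] [0.0, 0.0, 0.029]
1 2 [0.055, 0.009, 0.0] [0.0, 0.0, 0.062]
1 3 [0.084, 0.019, 0.0] [0.0, 0.0, 0.096]
1 4 [0.114, 0.033, 0.0] [0.0, 0.0, 0.131]
1 5 [0.142, 0.051, 0.0] [0.0, 0.0, 0.167]
2 1 [0.033, 0.005, 0.0] [0.0, 0.0, 0.035]
2 2 [0.064, 0.012, 0.0] [0.0, 0.0, 0.07]
2 3 [0.093, 0.023, 0.0] [0.0, 0.0, 0.102]
2 4 [0.119, 0.035, 0.0] [0.0, 0.0, 0.131]
2 5 [0.14, 0.048, 0.0] [0.0, 0.0, 0.157]
3 1 [0.021, 0.002, 0.0] [0.0, 0.0, 0.022]
3 2 [0.037, 0.005, 0.0] [0.0, 0.0, 0.038]
3 3 [0.046, 0.007, 0.0] [0.0, 0.0, 0.048]
3 4 [0.05, 0.008, 0.0] [0.0, 0.0, 0.052]
3 5 [0.05, 0.008, 0.0] [0.0, 0.0, 0.052]
```

Call:
{"api": "play_rows", "payload": {
  "deltas": [
    [[1,0.003,0,0,0,0,0.004],[1,0.012,0.001,0,0,0,0.014],[1,0.027,0.003,0,0,0,0.03],[1,0.045,0.007,0,0,0,0.052],[1,0.068,0.013,0,0,0,0.078]]
  ]
}}

```text
clock: 33.1
tool_pos: [0.5017, 0.2294, 0.106]
eef_rot: [0.85, 0.527, 0.002, -0.0]
contact_force: [-1.7, -0.1, -2.0]
opening: 0.216
```

Call:
{"api": "play_rows", "payload": {
  "deltas": [
    [[1,0.026,0.003,0,0,0,0.029],[1,0.055,0.009,0,0,0,0.062],[1,0.084,0.019,0,0,0,0.096],[1,0.114,0.033,0,0,0,0.131],[1,0.142,0.051,0,0,0,0.167]]
  ]
}}

```text
clock: 33.72
tool_pos: [0.5346, 0.2613, 0.1062]
eef_rot: [0.958, 0.286, 0.002, -0.001]
contact_force: [-0.3, -0.0, -1.4]
opening: 0.218
```

Call:
{"api": "play_rows", "payload": {
  "deltas": [
    [[1,0.033,0.005,0,0,0,0.035],[1,0.064,0.012,0,0,0,0.07],[1,0.09,0.022,0,0,0,0.098],[1,0.11,0.031,0,0,0,0.12],[1,0.12,0.037,0,0,0,0.135]]
  ]
}}

```text
clock: 34.35
tool_pos: [0.5711, 0.2721, 0.1063]
eef_rot: [0.997, 0.076, 0.002, -0.002]
contact_force: [0.1, -1.2, -2.2]
opening: 0.212
```

```bash
python3 plan.py 10
python3 - <<'E'
from h import *
s=get_state();print(s['tool_pos'],Ro.from_quat(s['eef_rot']).apply([0,0,1]),s['opening'],s['q'].round(2))
E
```

```text
trivet [[0.57974117 0.18753171 0.015     ]]
lip now -81.23638719800263 goal -93.85248540698068 C [0.58475503 0.18366718]
0 1 [0.002, 0.0, 0.0] [-0.001, -0.001, 0.002]
0 2 [0.007, 0.001, 0.0] [-0.001, -0.001, 0.007]
0 3 [0.015, 0.002, 0.0] [-0.001, -0.001, 0.015]
0 4 [0.024, 0.003, 0.0] [-0.001, -0.001, 0.025]
0 5 [0.034, 0.005, 0.0] [-0.001, -0.001, 0.035]
1 1 [0.01, 0.001, 0.0] [0.0, 0.0, 0.01]
1 2 [0.02, 0.002, 0.0] [0.0, 0.0, 0.02]
1 3 [0.028, 0.003, 0.0] [0.0, 0.0, 0.028]
1 4 [0.033, 0.004, 0.0] [0.0, 0.0, 0.033]
1 5 [0.035, 0.005, 0.0] [0.0, 0.0, 0.035]
[0.57111897 0.2721223  0.10625693] [ 0.00303307  0.0035999  -0.99998892] 0.21234046344930413 [-0.63  0.87  0.22  1.66 -0.28  0.64 -0.11]
```

Call:
{"api": "play_rows", "payload": {
  "deltas": [
    [[1,0.007,0.001,0,0,0,0.007],[1,0.02,0.002,0,-0.001,-0.001,0.021],[1,0.036,0.004,0,-0.001,-0.001,0.037],[1,0.05,0.006,0,-0.001,-0.001,0.052],[1,0.06,0.008,0,-0.001,-0.001,0.063]]
  ]
}}

```text
clock: 34.98
tool_pos: [0.5896, 0.2724, 0.1063]
eef_rot: [1.0, -0.024, 0.0, -0.0]
contact_force: [-0.3, 0.7, -1.4]
opening: 0.218
```

Call:
{"api": "play_rows", "payload": {
  "deltas": [
    [[1,0.006,0.001,0,0,0,0.006],[1,0.008,0.001,0,0,0,0.007],[1,0.008,0.001,0,0,0,0.007],[1,0.008,0.001,0,0,0,0.007],[1,0.008,0.001,0,0,0,0.007]]
  ]
}}

```text
clock: 35.6
tool_pos: [0.5919, 0.272, 0.1063]
eef_rot: [0.999, -0.035, 0.0, -0.0]
contact_force: [0.1, 0.1, -1.1]
opening: 0.218
```

```bash
python3 plan.py 5 | head -2
python3 - <<'E'
from h import *
for n in('top','side'): cv2.imwrite(f'pics/{n}16.png',vision.snapshot(n)[:,:,::-1])
t=cv2.imread('pics/top16.png');s=cv2.imread('pics/side16.png')
cv2.imwrite('pics/c16.png',np.hstack([cv2.resize(t[120:280,250:430],(400,356),interpolation=3),cv2.resize(s[90:268,230:430],(400,356),interpolation=3)]))
E
```

```text
trivet [[0.57974117 0.18753171 0.015     ]]
lip now -93.97972262818529 goal -93.85248540698068 C [0.58567206 0.1827489 ]
```

View pics/c16.png

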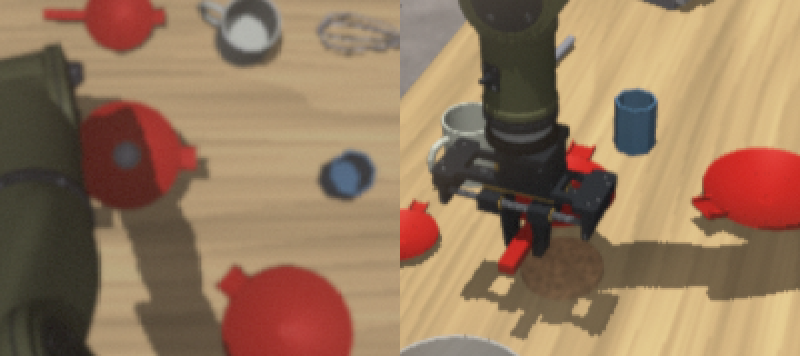

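The picture shows the dish held above the bare trivet, lip (top crop (195,158)) pointing towards the standing cup (350,175), ball in the middle (127,155). I check the numbers.

Run:
```python
from h import *
s=get_state();print(s['clock'],s['tool_pos'],s['opening'],s['qd'].round(3))
t=cv2.imread('pics/top16.png');hsv=cv2.cvtColor(t,cv2.COLOR_BGR2HSV)
zd=.015+.0967
M=cv2.inRange(hsv,(0,110,30),(8,255,255))|cv2.inRange(hsv,(172,110,30),(180,255,255))
n,l,st,ce=cv2.connectedComponentsWithStats(M);i=l[190,320];m=(l==i);print(st[i])
ys,xs=np.nonzero(m);k=xs>331;W=plane('top',np.c_[xs[k],ys[k]],zd+.028);print('lip',W.mean(0).round(4),'tip y',W[:,1].min())
# rim circle: fit from right half boundary
c=max(cv2.findContours(m.astype(np.uint8),0,1)[0],key=cv2.contourArea)[:,0,:]
P=plane('top',c,zd+.025)[:,:2];C0=np.array([.5857,.1827]);d=np.linalg.norm(P-C0,axis=1)
q=P[(d>.058)&(d<.078)&(P[:,1]<.20)]
A=np.c_[2*q,np.ones(len(q))];x=np.linalg.lstsq(A,(q**2).sum(1),rcond=None)[0];print('rim C',x[:2],'R',np.sqrt(x[2]+x[0]**2+x[1]**2),len(q))
b=hsv[178:202,296:318];mm=cv2.inRange(b,(0,0,40),(180,120,255));cc=max(cv2.findContours(mm,0,1)[0],key=cv2.contourArea);(u,v),r_=cv2.minEnclosingCircle(cc);print('ball px',u+296,v+178,r_,plane('top',(u+296,v+178),zd+.022))
h=hsv[180:220,385:430];mm=cv2.inRange(h,(95,50,10),(130,255,255));mm=cv2.morphologyEx(mm,3,np.ones((7,7)));cc=np.vstack([k for k in cv2.findContours(mm,0,1)[0] if cv2.contourArea(k)>10]);x0,y0,w,hh=cv2.boundingRect(cc);print('cup px box',x0+385,y0+180,w,hh)
S=cv2.imread('pics/side16.png')
cv2.imwrite('pics/c16b.png',np.hstack([cv2.resize(t[165:225,280:430],(500,200),interpolation=3),]))
h=cv2.cvtColor(S,cv2.COLOR_BGR2HSV)[125:175,325:370];mm=cv2.inRange(h,(95,60,20),(125,255,255));cc=max(cv2.findContours(mm,0,1)[0],key=cv2.contourArea);x0,y0,w,hh=cv2.boundingRect(cc);print('side cup',x0+325,y0+125,w,hh)
print('proj cup foot/mouth at (.566,-.115)',proj('side',[[.566,-.115,0],[.566,-.115,.078]]),proj('top',[[.566,-.115,.078],[.566,-.115,0]]))
cv2.imwrite('pics/c16c.png',cv2.resize(S[120:240,290:390],(500,600),interpolation=3))
```

```text
35.7 [0.5919339  0.27199398 0.1063103 ] 0.22002603017573133 [ 0.     0.002  0.001 -0.002 -0.001 -0.    -0.   ]
[ 286  165   53   49 1781]
lip [0.5806 0.1038 0.1397] tip y 0.09472962718745247
rim C [0.58648744 0.1796824 ] R 0.06655371654236425 76
ball px 306.45283031463623 189.42452812194824 6.608299255371094 [[0.5858621  0.18178938 0.1337    ]]
cup px box 398 192 14 16
side cup 338 135 20 32
proj cup foot/mouth at (.566,-.115) [[347.35999828 161.85687123]
 [348.35566834 139.54339048]] [[407.97415966 198.06526963]
 [401.55884902 200.96777469]]
```

View pics/c16c.png

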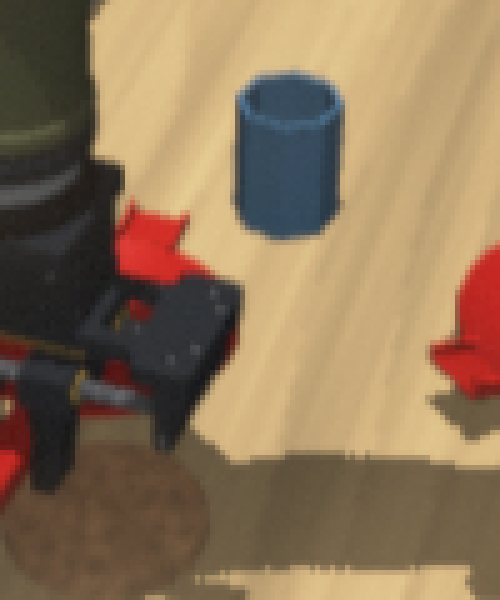

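Run:
```python
from h import *
t=cv2.imread('pics/top16.png');hsv=cv2.cvtColor(t,cv2.COLOR_BGR2HSV)
M=cv2.inRange(hsv,(0,110,30),(8,255,255))
ys,xs=np.nonzero(M[170:215,280:350]);k=xs+280>=336;u=(xs.max()+280.5,ys[k].mean()+170);print(u)
print(two('top',u,'side',(321.8,161.8)),'expected z',.112+.028)
```

```text
(np.float64(338.5), np.float64(191.32142857142858))
(array([0.5802256 , 0.09341061, 0.13758903]), np.float64(0.0016918672591912259)) expected z 0.14
```

The lip tip triangulates to z 0.138 against 0.140 expected, so the dish is level to about 0.02 rad. All the checks agree, so I hand in.

```bash
python3 -c "
from plant import r
print(r.finish_job())"
```

```text
the job is handed in; nothing more can be done
None
```

I stood the blue cup upright and let go of it. I then lifted the red dish, turned it so its lip points at the cup, and handed the job in while still holding it at 60 N. The hand-in gave no verdict, so the numbers below are my own last checks, at about 35.7 s.

- **Cup:** it stands mouth up at about (0.566, -0.115), roughly 26 mm from where its foot started.
- **Dish:** its centre is within about 10 mm of the trivet centre in plan. It is held about 97 mm above the trivet. The lip tip was measured at z 0.138 against 0.140 expected, so it is level to about 0.02 rad, and the arm was still.
- **Lip direction:** -94.2° measured, against -93.9° towards the cup.
- **Tea ball:** within about 5 mm of the middle of the dish.
- **Saucepan, mug and whisk:** I never touched them knowingly, but I did not measure them at the end.

**What went wrong on the way:**
- **Missed grip:** my first grip on the dish's handle failed. The fingers closed to 0.0, and reopening them swung the dish about 24° on its trivet; the ball stayed in the middle.
- **Finger length:** touching the bare table showed the fingertips about 25 mm nearer the wrist than the stated 19 mm ahead of the TCP. With that correction the second grip held (opening 0.22, a 20 mm handle).
- **Larger turn:** because of the swing, the dish was turned about 126° while lifted; from where it first lay, the lip ends up turned about 102°.

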